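# Make up a pressing weight on the spring scale

## Task

Make up the weight for pressing a tile: add the steel rings to the scale one at a time, each threaded over the tray's pin, lowered gently and left seated flat, and stop as soon as the pointer stands between the two ribs of the gauge. Feel for the pin lightly, as its place is not exact, and never push the tray down into overload (a sinking of more than 38 mm). Leave the rings you do not need, the switch and everything else on the shelf as they are.

Things in the scene. Friction and masses are not known exactly. Their poses are not given: they have to be found in the camera images.
- scale: Grey spring scale, bolted down: housing 110 x 110 mm, 90 mm high. Origin: centre of its underside; z up. Its +x face carries a white gauge strip with two black ribs. A round flat tray without rim, 86 mm across, floats above it, with a plain steel pin in its middle.
- scale_axis (a point): Centre of the housing's top. The tray's top is 60 mm above it when joint tray reads 0; the pin is 14 mm thick, square-edged, flat-topped, 52 mm tall above the tray. The tray is loosely mounted: the pin stands off this point by up to 4 mm in x and 4 mm in y (scale axes), differently each day and not measured; it does not shift sideways during work.
- tray (a joint): How far the tray has sunk on its spring, m; 0 unloaded, stop at 0.046; 300 N/m, settles in about 0.5 s. Before loading it reads 0.005 to 0.0135 (unknown tare); each ring adds about 0.007. The pointer on the +x face goes down with it and stands between the facing edges of the ribs from 0.022 to 0.0312. Above 0.038 is overload.
- ring_a: Plain steel ring weight lying flat, outside diameter 50 mm, hole 17 mm, 16 mm thick, about 220 g (within 6 percent). Origin: centre of its underside, z its axis. The four are alike; any may be used.
- ring_b: Plain steel ring weight lying flat, outside diameter 50 mm, hole 17 mm, 16 mm thick, about 220 g (within 6 percent). Origin: centre of its underside, z its axis. The four are alike; any may be used.
- ring_c: Plain steel ring weight lying flat, outside diameter 50 mm, hole 17 mm, 16 mm thick, about 220 g (within 6 percent). Origin: centre of its underside, z its axis. The four are alike; any may be used.
- ring_d: Plain steel ring weight lying flat, outside diameter 50 mm, hole 17 mm, 16 mm thick, about 220 g (within 6 percent). Origin: centre of its underside, z its axis. The four are alike; any may be used.
- tile_1: Loose blue glazed tile 50 x 50 x 8 mm, lying flat. Origin: centre of its underside. Bystander.
- tile_2: Loose blue glazed tile 50 x 50 x 8 mm, lying flat. Origin: centre of its underside. Bystander.
- tile_3: Loose blue glazed tile 50 x 50 x 8 mm, lying flat. Origin: centre of its underside. Bystander.
- rib: Silicone squeeze rib lying flat, 50 mm (x) by 115 mm (y, from -45 to +70 mm), 8 mm thick. Origin on the underside. Bystander.
- tub: Closed white polypropylene tub, 90 mm across, 70 mm tall. Origin: centre of its underside. Bystander.
- oak_block: Oak tile block 100 x 60 x 40 mm. Origin: centre of its underside. Bystander.
- warmer: Tile warmer plate, fixed, 150 x 200 mm, 27 mm high. Origin: centre of its underside. Bystander.
- switch (a joint): Red toggle of the tile warmer, rad: 0 off (leaning to the robot), 0.8 on. It stays off.
Things that resemble listed ones, but are neither listed nor needed, are in the scene too. What is shaped like the ring_b but blue, orange or pink is not meant.

How it is judged:
By the outcome, as a careful person would: the job done as asked, in the order asked, and still so for the second after the job is handed in, with the robot touching nothing.
It also fails if it takes over 72 s, if anything falls off the work surface, if the arm or the gripper's body presses on something with over 40 N, if the wrist force passes 120 N, or if a joint passes its speed limit or range.

## Robot

A 7-joint arm with a two-finger parallel gripper is mounted at the origin on the work surface. World frame = base frame: x ahead of the robot, y to its left, z up, the work surface at z = 0. Lengths are in mm, angles in rad, forces in N, time in s.
With the tool pointing down it reaches from about 425 to 950 mm from the base axis. Payload 16.7 kg.
Tool frame: the origin (TCP) lies midway between the tips of the shut fingers; the grasp point (between the pads) lies bot.hold_point_z behind it (bot.hold_point_z is the distance from the TCP to the grasp point, in mm); y points along the fingers, z is the direction in which the jaws open and shut, and the axes are right-handed (so a half turn about y gives the same grasp; the last joint's range is limited). The gripper opens to 94 mm and grips with 3 to 60 N. Pads are 16 mm wide; open, the fingers measure 119 mm over their backs; the gripper's body (75 mm by 177 mm) begins 78 mm behind the grasp point.
Start: joints at [0.979, 0.426, 0.074, 1.606, -0.034, 1.111, -0.067], TCP at [289.183, -609.875, 205.467] pointing down, gripper open.
Joint ranges: [-2.85, 2.85], [-0.5, 2.14], [-1.23, 1.37], [0.21, 2.46], [-1.02, 4.16], [0.16, 2.05], [-2.73, 2.73]. Speed limits (rad/s): [1.89, 1.89, 2.39, 2.39, 3.01, 3.01, 3.01].

## Interface

Orientations are given as a 3x3 rotation matrix whose columns are the frame's x, y, z axes.
In Python, from plant import bot, cams gives the robot as it stands.
- The arm moves only by the shell command python3 -m crank 'ROWS'. ROWS is JSON, a list of rows, each a list of 7 numbers: the shift along the world's x, y, z in mm, then the turn, a rotation vector about the world's x, y, z in rad, then the closure, from 0 (fully open) to 1 (shut). A call has 1 to 10 rows; each row is the pose to reach, as a shift and turn from the pose commanded when the call began; what a row does not reach only later rows make up. A row lasts 1/8 s, in which the tool goes at most 62.5 mm and 10.7 degrees, less where a joint would pass 70% of its speed; a pose out of reach is approached as far as the arm can. A call with a gripper value outside its range is refused whole. The fingers move at their own pace and stop on an object; the grip force is fixed at half the most. Time passes only in rows, so rows that repeat a pose let the fingers close. It gives the time, the measured TCP pose, the force and the opening at its end, in the units of the state.
- bot.get_obs(): the state, without advancing time (a new reading comes with each control period).
- cams.grab_frame(name): name is "scene" or "side" or "wrist"; returns the picture (420x560x3 uint8, red, green, blue); there is no depth.
- cams.camera_info(name): a dict with "fx", "fy", "cx", "cy" (pixels), "cam_to_world" (4x4, takes a point from camera to world coordinates). Camera axes: x right, y down, z forward; pixel columns grow to the right and rows downward; lengths in mm; the calibration is good to about 2 mm. A picture is of the moment at which its call begins: read the wrist's pose just before it. camera_info takes no time and is no camera call; for the wrist camera it gives the pose at the moment of the call.
- bot.finish_job(): hands the job in, once; it reports no verdict.
The state is a dict: "t": time; "joint_positions": joint angles; "qvel": joint speeds; "effort": joint torques, N m; "tcp_pos": TCP position; "tcp_rot": TCP orientation; "ft_force": force on the tool from outside, world axes, zero at the start; "torque": the same for the moment, N m; "opening": opening from 0.0 (shut) to 1.0 (fully open).
Only numpy, scipy, OpenCV 4.12 (cv2) and the standard library are available. Lean on these libraries where they do the work, as an engineer would, in place of code of your own. Each camera call takes 0.05 s, during which the arm holds its last target. There are 200 camera calls.

## Working session

There is one attempt and no reset: what is moved stays moved. The work goes in short steps, Python scripts to look and compute and a shell command to move; the robot and the scene stay as the last step left them, time stands still between calls to the robot, and variables do not carry over. Pictures are saved under pics/ and viewed, about 8 in all and at most 12, crops included, and the job is handed in when it is done.

```bash
mkdir -p pics; ls
python3 - <<'E'
from plant import bot,cams
import cv2,numpy as np
o=bot.get_obs();print(o, bot.hold_point_z)
for n in("scene","side"):
    i=cams.camera_info(n);print(n,i)
    cv2.imwrite(f"pics/{n}0.png",cv2.resize(cams.grab_frame(n)[:,:,::-1],(800,600),interpolation=cv2.INTER_CUBIC))
E
```

```text
pics
{'t': 0.0, 'joint_positions': array([ 0.97852291,  0.4267317 ,  0.07386721,  1.60662689, -0.03409607,
        1.11080296, -0.06708674]), 'qvel': array([-0.00050994, -0.00154657,  0.00127661, -0.00066367, -0.00097272,
       -0.00079413,  0.00034413]), 'effort': array([ 2.53318336e-03, -9.35800338e+01,  3.66851225e+00, -4.54185605e+01,
       -4.86332760e-02,  2.00500607e-02, -4.18879029e-05]), 'tcp_pos': array([ 288.96734972, -609.51735152,  204.76754516]), 'tcp_rot': array([[-9.03580603e-01, -6.55769188e-04,  4.28417628e-01],
       [-4.28418116e-01,  1.13292263e-03, -9.03579899e-01],
       [ 1.07175833e-04, -9.99999143e-01, -1.30463031e-03]]), 'ft_force': array([ 0.15795314, -0.71405141,  0.41850282]), 'torque': array([ 0.0098567 , -0.00769672, -0.04085083]), 'opening': 0.996750941901273} 18.8
scene {'fx': 403.9394586112657, 'fy': 403.9394586112657, 'cx': 278.15542799756946, 'cy': 205.49830075339537, 'cam_to_world': array([[-1.11995317e-01,  8.63284924e-01, -4.92134320e-01,
         1.02455364e+03],
       [ 9.93701065e-01,  9.92409656e-02, -5.20521239e-02,
         6.06922605e+01],
       [ 3.90407137e-03, -4.94863993e-01, -8.68961672e-01,
         9.15430367e+02],
       [ 0.00000000e+00,  0.00000000e+00,  0.00000000e+00,
         1.00000000e+00]])}
side {'fx': 382.9181907429735, 'fy': 382.9181907429735, 'cx': 283.8466354610305, 'cy': 213.8131368493367, 'cam_to_world': array([[ 9.88345734e-01, -1.09902176e-01,  1.05329111e-01,
         4.75852310e+02],
       [-1.52195168e-01, -6.99517998e-01,  6.98220024e-01,
        -6.43341062e+02],
       [-3.05629102e-03, -7.06113364e-01, -7.08092209e-01,
         8.01638796e+02],
       [ 0.00000000e+00,  0.00000000e+00,  0.00000000e+00,
         1.00000000e+00]])}
```

View pics/scene0.png

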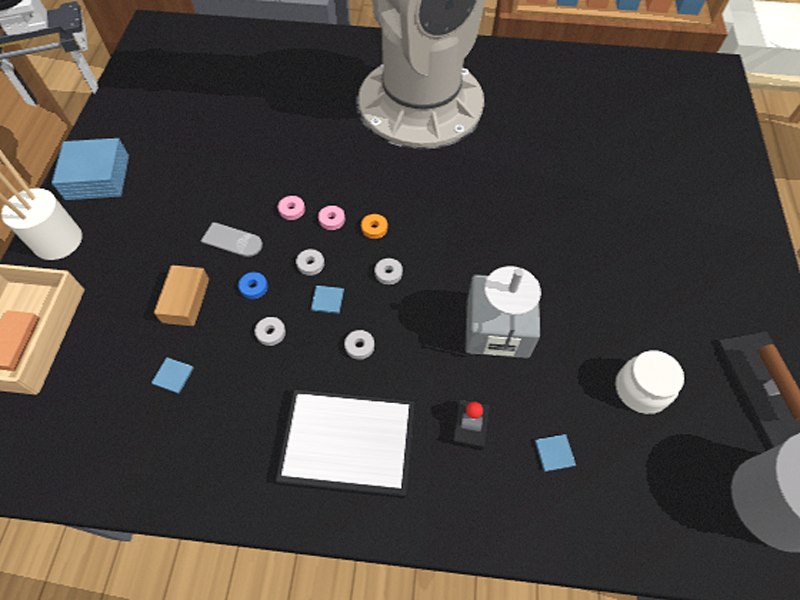

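View pics/side0.png

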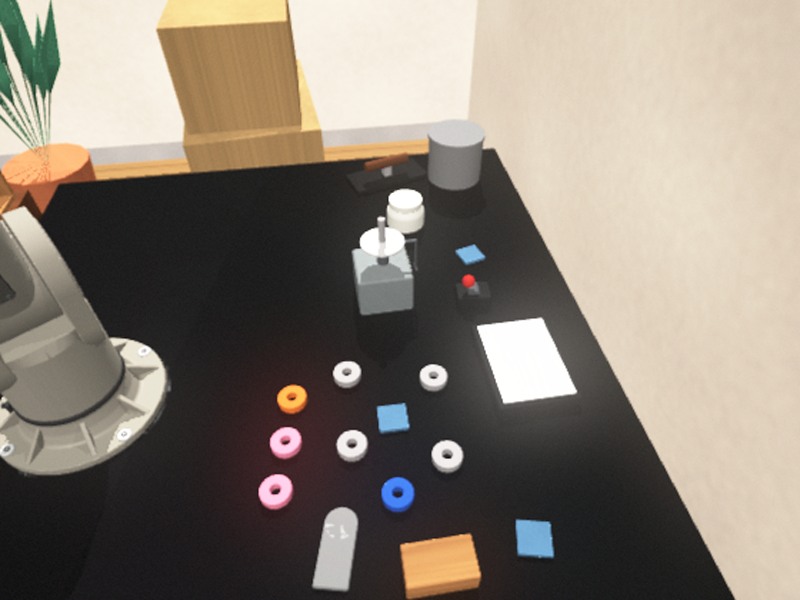

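Scene (800x600): steel-grey rings at (310,262), (388,271), (270,331), (359,345); the pink (291,207)/(331,217), orange (374,226) and blue (253,285) ones are decoys. The scale is at (505,310), with the pin top at (516,270) and the gauge facing +x. Side view: grey rings at (352,445), (347,374), (447,456), (433,377), pin top at (381,221). I'll triangulate these and enlarge.

```bash
cat > h.py <<'E'
import numpy as np,cv2
from plant import bot,cams
def ray(info,u,v):
    T=np.array(info["cam_to_world"]);d=T[:3,:3]@[(u-info["cx"])/info["fx"],(v-info["cy"])/info["fy"],1]
    return T[:3,3],d/np.linalg.norm(d)
def tri(rs):
    A=sum(np.eye(3)-np.outer(d,d) for c,d in rs);b=sum((np.eye(3)-np.outer(d,d))@c for c,d in rs)
    p=np.linalg.solve(A,b);return p,max(np.linalg.norm(np.cross(d,p-c)) for c,d in rs)
def onz(r,z): c,d=r;return c+d*(z-c[2])/d[2]
def proj(info,p):
    T=np.linalg.inv(np.array(info["cam_to_world"]));q=T[:3,:3]@p+T[:3,3]
    return info["fx"]*q[0]/q[2]+info["cx"],info["fy"]*q[1]/q[2]+info["cy"]
E
python3 - <<'E'
from h import *
S=cams.camera_info("scene");D=cams.camera_info("side")
s0=cv2.imread("pics/scene0.png");d0=cv2.imread("pics/side0.png")
P={'r1':((310,260),(352,443)),'r2':((388,269),(347,372)),'r3':((270,329),(447,454)),'r4':((359,343),(433,375)),'pin':((516,270),(381,221)),'tray':((513,290),(382,243))}
for k,(a,b) in P.items():
    p,e=tri([ray(S,a[0]*.7,a[1]*.7),ray(D,b[0]*.7,b[1]*.7)]);print(k,p.round(1),round(e,1),np.hypot(p[0],p[1]).round())
# blobs: grey bright rings
out=[]
for n,im,box in(("s",s0,(240,235,420,370)),("d",d0,(320,350,480,480))):
    x0,y0,x1,y1=box;c=im[y0:y1,x0:x1];m=((c.min(2)>110)&(np.ptp(c,axis=2)<40)).astype(np.uint8)
    N,l,st,ce=cv2.connectedComponentsWithStats(m)
    for i in range(1,N):
        if st[i,4]>100: print(n,(ce[i]+[x0,y0]).round(1),st[i])
    out.append(cv2.resize(c,None,fx=400/(x1-x0),fy=400/(x1-x0),interpolation=cv2.INTER_CUBIC)[:325])
h=min(o.shape[0] for o in out);top=np.hstack([o[:h] for o in out])
c1=cv2.resize(s0[255:375,450:560],(267,292),interpolation=cv2.INTER_CUBIC);c2=cv2.resize(d0[205:325,340:450],(267,292),interpolation=cv2.INTER_CUBIC)
bot_=np.zeros((292,800,3),np.uint8);bot_[:,:267]=c1;bot_[:,300:567]=c2
cv2.imwrite("pics/crop1.png",np.vstack([top,bot_]))
E
```

```text
r1 [ 459.  -163.4   10.6] 0.1 487.0
r2 [462.3 -16.5  11. ] 0.1 463.0
r3 [ 608.  -206.3   10. ] 0.3 642.0
r4 [616.2 -47.7  10.7] 0.8 618.0
pin [555.  186.9 190.7] 0.8 586.0
tray [555.6 192.6 133.9] 0.7 588.0
s [249.6 244.5] [  0   0  22  21 404]
s [309.9 261.5] [ 56  14  28  26 547]
s [388.6 270.5] [135  23  28  26 553]
s [269.9 330.5] [ 15  82  30  29 645]
s [359.3 343.9] [105  95  29  29 638]
d [346.5 373.2] [ 13  11  28  26 578]
d [433.1 376.8] [100  14  28  27 588]
d [351.6 444.8] [ 16  80  32  31 740]
d [446.8 455.5] [111  90  32  32 774]
```

View pics/crop1.png

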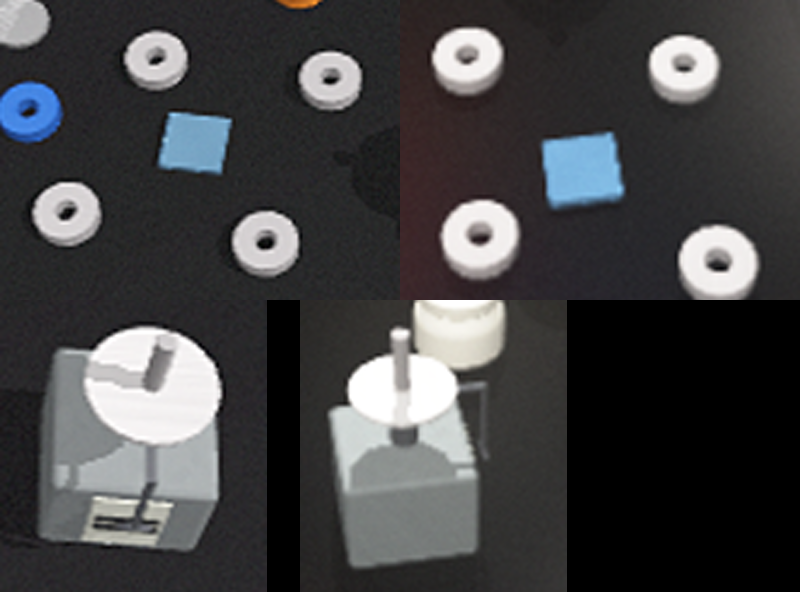

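Only the four steel-grey rings fit; blue, orange and pink don't. The crop confirms this, and the tray and pin are at crop (153,385)/(167,342). Ring 4 is near (616,-48). I'm going above it now.

```bash
python3 -m crank '[[327,562,0,0,0,0,0],[327,562,0,0,0,0,0],[327,562,0,0,0,0,0],[327,562,0,0,0,0,0],[327,562,0,0,0,0,0],[327,562,0,0,0,0,0],[327,562,0,0,0,0,0],[327,562,0,0,0,0,0],[327,562,0,0,0,0,0],[327,562,0,0,0,0,0]]'
python3 - <<'E'
from h import *
o=bot.get_obs();print(o['t'],o['tcp_pos'],o['joint_positions'],o['qvel'].round(2))
i=cams.camera_info("wrist");print(i)
cv2.imwrite("pics/w1.png",cams.grab_frame("wrist")[:,:,::-1])
for p in([616,-48,16],[462,-16,16],[608,-206,16],[459,-163,16]):print(np.round(proj(i,np.array(p)),1))
E
```

```text
t: 1.35
tcp_pos: [604.1, -67.9, 205.4]
tcp_rot: [[-0.904, -0.0, 0.428], [-0.428, -0.0, -0.904], [0.0, -1.0, -0.0]]
ft_force: [0.7, -0.9, -0.0]
opening: 1.001
1.35 [604.11357817 -67.88677287 205.36944114] [ 0.17583538  0.3272788  -0.21228876  1.74987526  0.07725047  1.07271198
 -1.19072114] [-0.64  0.31 -0.18 -0.42  0.12  0.12 -0.84]
{'fx': 326.04635759006317, 'fy': 326.04635759006317, 'cx': 280.23305773554375, 'cy': 215.3747664522283, 'cam_to_world': array([[ 4.27376899e-01, -8.71527502e-01, -2.40393008e-01,
         6.73811419e+02],
       [-9.04073237e-01, -4.12212995e-01, -1.12836290e-01,
        -3.46645755e+01],
       [-7.53191766e-04,  2.65556509e-01, -9.64095002e-01,
         3.84831580e+02],
       [ 0.00000000e+00,  0.00000000e+00,  0.00000000e+00,
         1.00000000e+00]])}
[269.4 178.4]
[193.9 279. ]
[386.2 240.4]
[299.2 325.3]
```

View pics/w1.png

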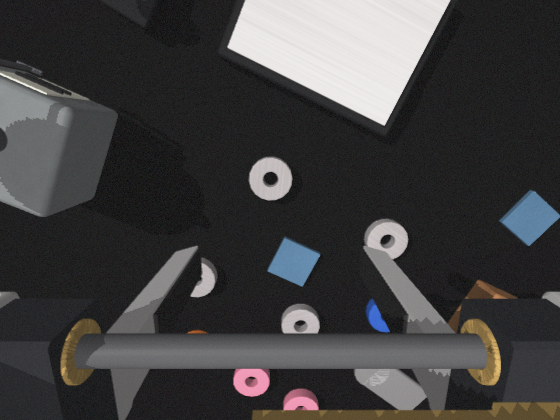

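The wrist view shows ring 4's hole at (270.5,179), against a prediction of (269.4,178.4), so the triangulation holds to about 1.5 mm. I'll descend partway and measure precisely.

```bash
python3 -m crank '[[0,0,0,0,0,0,0],[0,-1,-60,0,0,0,0],[0,-1,-120,0,0,0,0],[0,-1,-120,0,0,0,0],[0,-1,-120,0,0,0,0]]'
cat >> h.py <<'E'
def hole(info,im,guess,z,r=30):
    """ellipse centre of ring's top outer rim & hole near a predicted world point"""
    u,v=proj(info,np.array([*guess,z]));x0,y0=int(u-r),int(v-r)
    c=cv2.resize(im[y0:y0+2*r,x0:x0+2*r],None,fx=4,fy=4,interpolation=cv2.INTER_CUBIC)
    g=c.min(2);m=(g<110).astype(np.uint8)
    N,l,st,ce=cv2.connectedComponentsWithStats(m)
    best=min((i for i in range(1,N) if st[i,4]>80 and st[i,2]<5*r),key=lambda i:np.hypot(*(ce[i]-4*r/1)+0))if N>1 else 0
    for i in range(1,N):
        if st[i,4]>80:print('dark',(ce[i]/4+[x0,y0]-.375).round(1),(st[i]/4).round(1))
    return c
E
python3 - <<'E'
from h import *
o=bot.get_obs();print(o['tcp_pos'])
i=cams.camera_info("wrist");im=cams.grab_frame("wrist")
u,v=proj(i,np.array([615.7,-49.3,16]));print(u,v)
c=hole(i,im,(615.7,-49.3),16,45)
cv2.imwrite("pics/w2.png",c[:,:,::-1])
cv2.imwrite("pics/w2f.png",im[:,:,::-1])
m=(im.min(2)>120).astype(np.uint8)
N,l,st,ce=cv2.connectedComponentsWithStats(m)
for k in range(1,N):
    if st[k,4]>300:print(ce[k],st[k])
E
```

```text
t: 2.02
tcp_pos: [604.4, -71.4, 87.5]
tcp_rot: [[-0.904, 0.002, 0.428], [-0.428, -0.0, -0.904], [-0.001, -1.0, 0.001]]
ft_force: [0.5, 0.4, 0.5]
opening: 1.001
[604.38070686 -71.40612782  87.46923942]
261.5084223738179 201.3159088812602
dark [260.  200.9] [    0.      0.     90.     90.  20442.8]
dark [260.9 200. ] [  35.    34.8   21.8   20.2 1312. ]
[371.68519183  40.94186344] [  193     0   307   123 19523]
[261.40472561 199.94435976] [ 231  170   62   61 2624]
[162.37061224 279.00163265] [ 125  246   72   67 1225]
[415.93590129 283.90550707] [ 364  246   92   79 3323]
[302.3414966  392.29183673] [ 279  369   51   41 1470]
```

View pics/w2f.png

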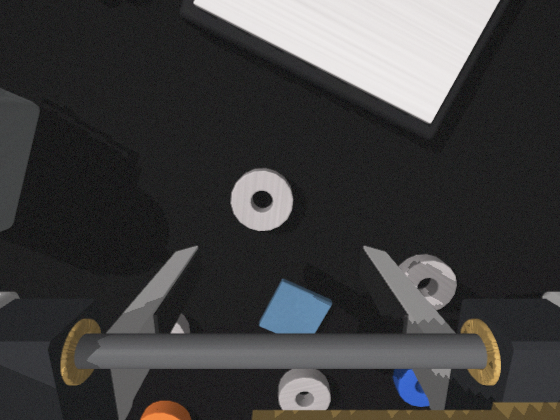

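Ring 4's hole is at (260.9,200.0), which gives a centre of (616.4,-48.5). Shifts run from the rate-limited commanded pose, so I need (+12,+23,-84.5).

```bash
python3 -m crank '[[12,22.9,-20,0,0,0,0],[12,22.9,-60,0,0,0,0],[12,22.9,-84,0,0,0,0],[12,22.9,-84,0,0,0,0]]'
```

```text
t: 2.58
tcp_pos: [616.3, -47.9, 2.5]
tcp_rot: [[-0.904, 0.001, 0.428], [-0.428, -0.0, -0.904], [-0.001, -1.0, 0.001]]
ft_force: [-0.5, 0.4, 0.8]
opening: 1.0
```

```bash
python3 -m crank '[[0,-0.5,0,0,0,0,0.3],[0,-0.5,0,0,0,0,0.6],[0,-0.5,0,0,0,0,1],[0,-0.5,0,0,0,0,1],[0,-0.5,0,0,0,0,1],[0,-0.5,0,0,0,0,1],[0,-0.5,3,0,0,0,1]]'; python3 -m crank '[[0,0,60,0,0,0,1],[0,0,120,0,0,0,1],[0,0,180,0,0,0,1],[0,0,240,0,0,0,1],[0,0,240,0,0,0,1]]'
python3 - <<'E'
from h import *
i=cams.camera_info("wrist");im=cams.grab_frame("wrist");print(bot.get_obs()['tcp_pos'])
cv2.imwrite("pics/w3.png",im[:,:,::-1])
for p in([555,187,195],[555,190,140],[555.3,190,90]):
    for n in("scene","side"):print(p,n,np.array(proj(cams.camera_info(n),np.array(p)))/.7)
E
```

```text
t: 3.45
tcp_pos: [615.1, -48.2, 4.2]
tcp_rot: [[-0.904, -0.001, 0.428], [-0.428, 0.0, -0.904], [0.001, -1.0, -0.0]]
ft_force: [-0.1, -0.3, -2.4]
opening: 0.532
t: 4.08
tcp_pos: [617.5, -48.1, 249.4]
tcp_rot: [[-0.904, 0.007, 0.428], [-0.428, -0.0, -0.904], [-0.007, -1.0, 0.003]]
ft_force: [-0.3, 0.4, -3.1]
opening: 0.524
[616.16213986 -48.17049191 246.24570983]
[555, 187, 195] scene [516.29079887 268.93495547]
[555, 187, 195] side [380.61017949 218.80651597]
[555, 190, 140] scene [511.76061421 287.9194392 ]
[555, 190, 140] side [381.42577271 241.14743702]
[555.3, 190, 90] scene [506.35905719 303.50385596]
[555.3, 190, 90] side [382.42996632 260.86505523]
```

View pics/w3.png

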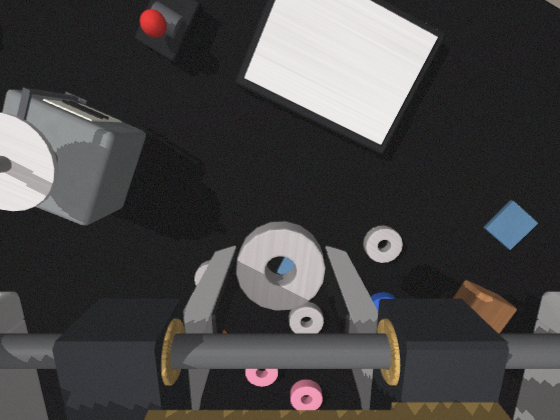

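Ring held (opening 0.53, about 50 mm), hole at (280,267). Next I go just short of the pin, so the ring and pin top are seen together at similar heights.

```bash
python3 -m crank '[[-53,108,0,0,0,0,1],[-106,216,0,0,0,0,1],[-106,216,0,0,0,0,1],[-106,216,0,0,0,0,1],[-106,216,-25,0,0,0,1],[-106,216,-25,0,0,0,1],[-106,216,-25,0,0,0,1]]'
python3 - <<'E'
from h import *
o=bot.get_obs();i=cams.camera_info("wrist");im=cams.grab_frame("wrist");print(o['tcp_pos'],i['cam_to_world'][:3,3])
u,v=proj(i,np.array([555,188,193]));print(u,v); print(proj(i,o['tcp_pos']+[0,0,14]))
a=im[60:340,140:420];cv2.imwrite("pics/w4.png",cv2.resize(a,(600,600),interpolation=cv2.INTER_CUBIC)[:,:,::-1])
S=cams.camera_info("scene");D=cams.camera_info("side")
print(tri([ray(S,518.8*.7,272.3*.7),ray(D,381.2*.7,218.2*.7)]))
E
```

```text
t: 5.0
tcp_pos: [509.6, 167.0, 219.1]
tcp_rot: [[-0.904, -0.001, 0.427], [-0.427, -0.0, -0.904], [0.001, -1.0, -0.0]]
ft_force: [-0.1, 0.2, -1.7]
opening: 0.529
[509.55212409 166.99485627 219.12058315] [579.44949768 200.24929993 398.51612186]
281.56584817071865 170.21963025805755
(np.float64(280.97311473435457), np.float64(270.6222245317798))
(array([557.36202319, 191.84973087, 191.84428041]), np.float64(0.9922015110866614))
```

View pics/w4.png

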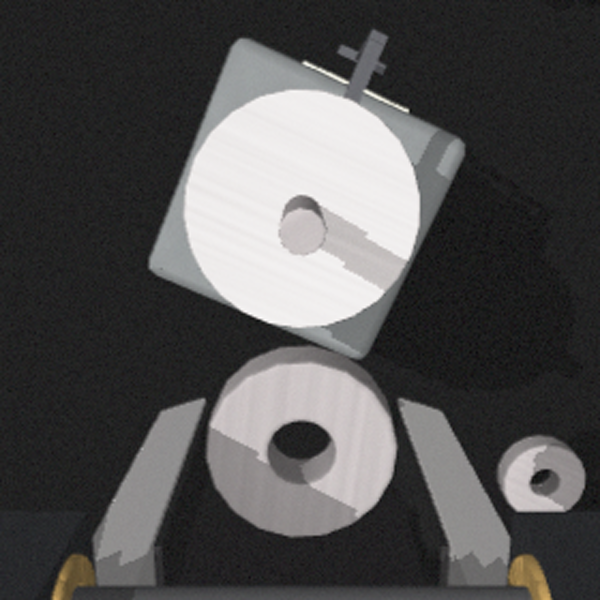

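Pin top at full-frame (280.9,168.3), tray centre at (281.2,157), ring hole at (280.7,270.5), so the ring is centred on the TCP. The pin is about (555.9,188.9), a shift of (+46.3,+21.9). I'll go over it and lower gently to 12 mm past the pin top, feeling for contact.

```bash
python3 -m crank '[[46.3,21.9,0,0,0,0,1],[46.3,21.9,0,0,0,0,1],[46.3,21.9,0,0,0,0,1],[46.3,21.9,-10,0,0,0,1],[46.3,21.9,-16,0,0,0,1],[46.3,21.9,-20,0,0,0,1],[46.3,21.9,-20,0,0,0,1]]'; python3 -m crank '[[0,0,-3,0,0,0,1],[0,0,-6,0,0,0,1],[0,0,-9,0,0,0,1],[0,0,-9,0,0,0,1],[0,0,-9,0,0,0,1]]';  python3 -m crank '[[0,0,-3,0,0,0,1],[0,0,-6,0,0,0,1],[0,0,-9,0,0,0,1],[0,0,-9,0,0,0,1],[0,0,-9,0,0,0,1]]'
```

```text
t: 5.92
tcp_pos: [555.6, 189.5, 199.2]
tcp_rot: [[-0.904, -0.0, 0.428], [-0.428, -0.0, -0.904], [0.0, -1.0, -0.0]]
ft_force: [-0.0, -0.7, -0.4]
opening: 0.528
t: 6.55
tcp_pos: [555.8, 189.7, 190.5]
tcp_rot: [[-0.904, 0.0, 0.428], [-0.428, 0.0, -0.904], [-0.0, -1.0, -0.0]]
ft_force: [0.6, 0.6, -2.3]
opening: 0.529
t: 7.18
tcp_pos: [555.8, 189.6, 181.5]
tcp_rot: [[-0.904, 0.0, 0.428], [-0.428, 0.0, -0.904], [-0.0, -1.0, -0.0]]
ft_force: [0.8, -0.4, -1.6]
opening: 0.529
```

Run:
```python
from h import *
f=[]
for k in range(3):
    im=cams.grab_frame("wrist");f.append(bot.get_obs()['ft_force'])
print(np.mean(f,0))
s=cams.grab_frame("scene");d=cams.grab_frame("side")
a=cv2.resize(im[200:340,200:360],(400,350),interpolation=3);b=cv2.resize(d[120:230,230:330],(400,440),interpolation=3)
o=np.zeros((440,800,3),np.uint8);o[:350,:400]=a;o[:,400:]=b
cv2.imwrite("pics/c5.png",o[:,:,::-1])
```

```text
[-0.27843551  0.23942674 -1.69890812]
```

View pics/c5.png

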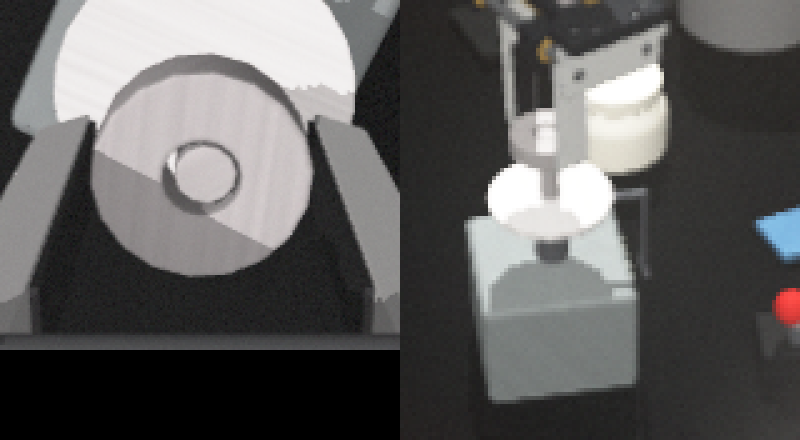

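The pin stands inside the hole: pin at crop (206,175), hole at (201,178), about 0.7 mm off along the jaw. I'll correct by (0.3,-0.6) and lower.

```bash
python3 -m crank '[[0.3,-0.6,0,0,0,0,1],[0.3,-0.6,-10,0,0,0,1],[0.3,-0.6,-20,0,0,0,1],[0.3,-0.6,-28,0,0,0,1],[0.3,-0.6,-34,0,0,0,1],[0.3,-0.6,-37,0,0,0,1],[0.3,-0.6,-37,0,0,0,1]]'; python3 -m crank '[[0,0,-2,0,0,0,1],[0,0,-4,0,0,0,1],[0,0,-6,0,0,0,1],[0,0,-6,0,0,0,1],[0,0,-6,0,0,0,1]]'; python3 -m crank '[[0,0,-2,0,0,0,1],[0,0,-4,0,0,0,1],[0,0,-4,0,0,0,1],[0,0,-4,0,0,0,1]]'
python3 - <<'E'
from h import *
f=[]
for k in range(4):
    im=cams.grab_frame("wrist");f.append(bot.get_obs()['ft_force'])
print(np.mean(f,0))
E
```

```text
t: 8.3
tcp_pos: [556.1, 189.0, 144.4]
tcp_rot: [[-0.904, -0.0, 0.428], [-0.428, 0.0, -0.904], [0.0, -1.0, -0.0]]
ft_force: [-0.3, -0.6, -0.9]
opening: 0.527
t: 8.93
tcp_pos: [556.2, 189.1, 138.6]
tcp_rot: [[-0.904, 0.0, 0.428], [-0.428, 0.0, -0.904], [-0.0, -1.0, -0.0]]
ft_force: [0.2, -0.2, -0.4]
opening: 0.527
t: 9.43
tcp_pos: [556.1, 189.0, 134.5]
tcp_rot: [[-0.904, 0.0, 0.428], [-0.428, 0.0, -0.904], [-0.0, -1.0, -0.0]]
ft_force: [0.6, 0.2, 1.4]
opening: 0.53
[0.43380025 0.07171025 1.02107967]
```

Weight is fully carried (+1 N). I ease up 2.5 mm, open partially and lift clear.

```bash
python3 -m crank '[[0,0,2.5,0,0,0,1],[0,0,2.5,0,0,0,1],[0,0,2.5,0,0,0,0.4],[0,0,2.5,0,0,0,0.25],[0,0,2.5,0,0,0,0.25],[0,0,2.5,0,0,0,0.25]]'; python3 -m crank '[[0,0,15,0,0,0,0.25],[0,0,60,0,0,0,0.25],[0,0,110,0,0,0,0.2],[0,0,110,0,0,0,0],[0,0,110,0,0,0,0]]'
python3 - <<'E'
from h import *
f=[]
for k in range(2):
    im=cams.grab_frame("wrist");o=bot.get_obs();f.append(o['ft_force'])
print(o['t'],o['tcp_pos'],np.mean(f,0))
cv2.imwrite("pics/w6.png",im[:,:,::-1])
E
```

```text
t: 10.38
tcp_pos: [556.1, 189.0, 136.9]
tcp_rot: [[-0.904, -0.0, 0.428], [-0.428, 0.0, -0.904], [0.0, -1.0, -0.0]]
ft_force: [-0.8, 0.6, 0.2]
opening: 0.747
t: 11.0
tcp_pos: [556.0, 189.0, 247.4]
tcp_rot: [[-0.904, 0.001, 0.428], [-0.428, 0.0, -0.904], [-0.001, -1.0, 0.0]]
ft_force: [0.3, -0.2, -0.1]
opening: 0.975
11.1 [555.66582057 188.81476524 246.27351188] [-0.65833909 -0.43455361  0.20718076]
```

```bash
python3 -m crank '[[-47,-103,0,0,0,0,0],[-93.5,-205.5,0,0,0,0,0],[-93.5,-205.5,0,0,0,0,0],[-93.5,-205.5,0,0,0,0,0],[-93.5,-205.5,-60,0,0,0,0],[-93.5,-205.5,-120,0,0,0,0],[-93.5,-205.5,-165,0,0,0,0],[-93.5,-205.5,-165,0,0,0,0],[-93.5,-205.5,-165,0,0,0,0]]'
python3 - <<'E'
from h import *
o=bot.get_obs();i=cams.camera_info("wrist");im=cams.grab_frame("wrist")
print(o['tcp_pos']);S=cams.camera_info("scene")
print('pred',proj(i,np.array([462.3,-16.5,16])))
hole(i,im,(462.3,-16.5),16,45)
s=cams.grab_frame("scene");cv2.imwrite("pics/s7raw.png",s[:,:,::-1])
b=cv2.resize(s[170:262,310:395],(554,600),interpolation=cv2.INTER_CUBIC)
a=cv2.resize(im[180:320,220:340],(240,280),interpolation=cv2.INTER_CUBIC)
q=np.zeros((600,800,3),np.uint8);q[:,:554]=b;q[:280,560:]=a
cv2.imwrite("pics/c7.png",q[:,:,::-1])
E
```

```text
t: 12.22
tcp_pos: [463.2, -16.3, 83.1]
tcp_rot: [[-0.904, 0.0, 0.429], [-0.429, 0.0, -0.904], [-0.0, -1.0, 0.0]]
ft_force: [0.6, 0.7, 1.0]
opening: 1.0
[463.16804534 -16.31503772  83.07492881]
pred (np.float64(280.48945753330264), np.float64(227.7916379960801))
dark [278.5 227. ] [    0.      0.     90.     90.  19894.5]
dark [281.  225.3] [ 36.8  36.2  19.2  15.2 874. ]
```

View pics/c7.png

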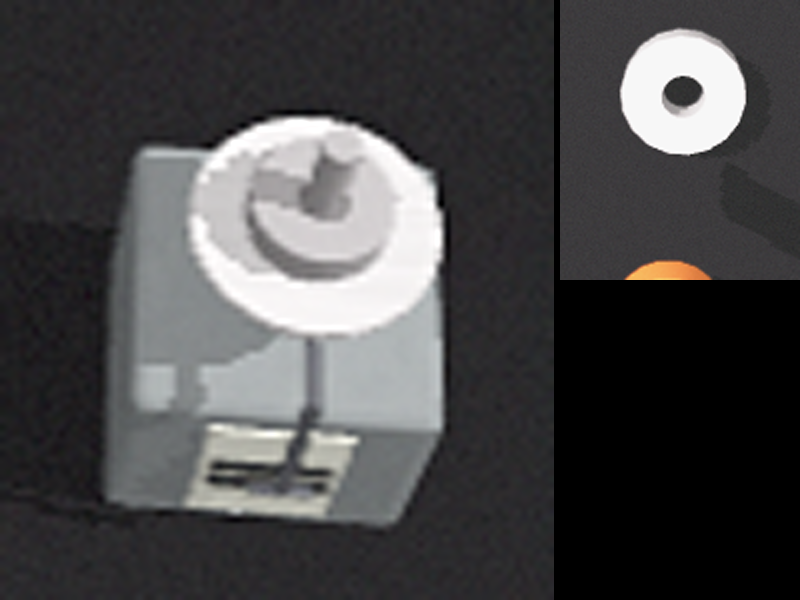

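The first ring is seated flat round the pin; the pointer is unreadable at this angle, so I'll use the wrist camera later. Ring 2's hole is at wrist (281.8,228), giving a correction of (-0.5,-1). Grasping it.

```bash
python3 -m crank '[[-0.5,-1,-40,0,0,0,0],[-0.5,-1,-80.5,0,0,0,0],[-0.5,-1,-80.5,0,0,0,0],[-0.5,-1,-80.5,0,0,0,0],[-0.5,-1,-80.5,0,0,0,0.6],[-0.5,-1,-80.5,0,0,0,1],[-0.5,-1,-80.5,0,0,0,1],[-0.5,-1,-80.5,0,0,0,1],[-0.5,-1,-80.5,0,0,0,1],[-0.5,-1,-80.5,0,0,0,1]]'; python3 -m crank '[[0,0,60,0,0,0,1],[0,0,120,0,0,0,1],[0,0,180,0,0,0,1],[0,0,220,0,0,0,1],[0,0,220,0,0,0,1],[0,0,220,0,0,0,1]]'
python3 - <<'E'
from h import *
o=bot.get_obs();i=cams.camera_info("wrist");im=cams.grab_frame("wrist")
print(o['tcp_pos'],'pred',proj(i,o['tcp_pos']+[0,0,13.5]))
cv2.imwrite("pics/w8.png",cv2.resize(im[190:340,190:370],(720,600),interpolation=cv2.INTER_CUBIC)[:,:,::-1])
E
```

```text
t: 13.58
tcp_pos: [462.1, -17.5, 1.5]
tcp_rot: [[-0.904, -0.0, 0.428], [-0.428, 0.0, -0.904], [0.0, -1.0, -0.0]]
ft_force: [0.1, 0.2, 2.3]
opening: 0.525
t: 14.32
tcp_pos: [461.5, -17.6, 220.5]
tcp_rot: [[-0.904, -0.001, 0.428], [-0.428, -0.0, -0.904], [0.001, -1.0, -0.0]]
ft_force: [0.5, 0.1, -2.4]
opening: 0.525
[461.48581479 -17.5715948  220.50422347] pred (np.float64(280.96466323627186), np.float64(270.23565350981545))
```

```bash
python3 -m crank '[[47,103,0,0,0,0,1],[94.6,206.6,0,0,0,0,1],[94.6,206.6,0,0,0,0,1],[94.6,206.6,0,0,0,0,1],[94.6,206.6,0,0,0,0,1],[94.6,206.6,-15,0,0,0,1],[94.6,206.6,-25,0,0,0,1],[94.6,206.6,-30,0,0,0,1],[94.6,206.6,-30,0,0,0,1]]'; python3 -m crank '[[0,0,-3,0,0,0,1],[0,0,-6,0,0,0,1],[0,0,-9,0,0,0,1],[0,0,-12,0,0,0,1],[0,0,-14,0,0,0,1],[0,0,-14,0,0,0,1],[0,0,-14,0,0,0,1]]'
python3 - <<'E'
from h import *
f=[]
for k in range(3):
    im=cams.grab_frame("wrist");f.append(bot.get_obs()['ft_force'])
print(bot.get_obs()['tcp_pos'],np.mean(f,0))
cv2.imwrite("pics/w9.png",cv2.resize(im[190:340,200:360],(640,600),interpolation=3)[:,:,::-1])
E
```

```text
t: 15.5
tcp_pos: [556.5, 188.5, 191.1]
tcp_rot: [[-0.904, -0.0, 0.428], [-0.428, -0.0, -0.904], [0.001, -1.0, 0.0]]
ft_force: [0.1, -0.1, -2.5]
opening: 0.525
t: 16.38
tcp_pos: [556.7, 189.2, 177.6]
tcp_rot: [[-0.904, 0.0, 0.428], [-0.428, 0.0, -0.904], [-0.0, -1.0, -0.0]]
ft_force: [-0.5, -0.3, -1.8]
opening: 0.525
[556.75124256 189.15391989 177.56871414] [-0.38261369  0.1439849  -2.16173909]
```

View pics/w9.png

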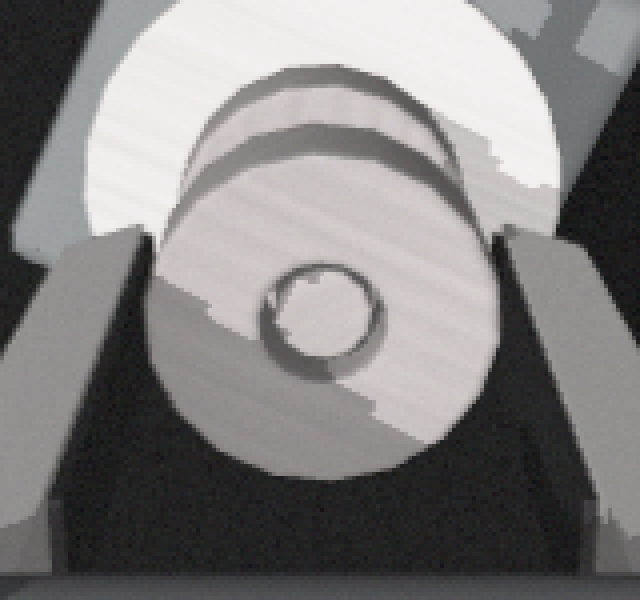

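The pin is inside the hole (pin (324,312), hole (322,322)) with no side force. Lowering.

```bash
python3 -m crank '[[-0.3,0,-8,0,0,0,1],[-0.3,0,-14,0,0,0,1],[-0.3,0,-18,0,0,0,1],[-0.3,0,-20,0,0,0,1],[-0.3,0,-20,0,0,0,1]]'; python3 -m crank '[[0,0,-2,0,0,0,1],[0,0,-4,0,0,0,1],[0,0,-6,0,0,0,1],[0,0,-6,0,0,0,1],[0,0,-6,0,0,0,1]]'; python3 -m crank '[[0,0,-2,0,0,0,1],[0,0,-4,0,0,0,1],[0,0,-4,0,0,0,1],[0,0,-4,0,0,0,1]]'
python3 - <<'E'
from h import *
f=[]
for k in range(4):
    im=cams.grab_frame("wrist");f.append(bot.get_obs()['ft_force'])
print(np.mean(f,0))
E
```

```text
t: 17.15
tcp_pos: [556.4, 189.1, 157.3]
tcp_rot: [[-0.904, -0.0, 0.428], [-0.428, -0.0, -0.904], [0.0, -1.0, -0.0]]
ft_force: [0.6, 0.1, -2.7]
opening: 0.526
t: 17.77
tcp_pos: [556.4, 189.1, 151.5]
tcp_rot: [[-0.904, -0.0, 0.428], [-0.428, 0.0, -0.904], [0.0, -1.0, -0.0]]
ft_force: [0.2, -1.5, -1.7]
opening: 0.526
t: 18.27
tcp_pos: [556.5, 189.1, 147.5]
tcp_rot: [[-0.904, 0.0, 0.428], [-0.428, 0.0, -0.904], [-0.0, -1.0, -0.0]]
ft_force: [0.5, 0.2, -0.2]
opening: 0.528
[ 0.96497116  0.07630756 -0.51965816]
```

```bash
python3 -m crank '[[0,0,-2,0,0,0,1],[0,0,-2,0,0,0,1],[0,0,-2,0,0,0,0.4],[0,0,-2,0,0,0,0.25],[0,0,-2,0,0,0,0.25],[0,0,-2,0,0,0,0.25]]'; python3 -m crank '[[0,0,15,0,0,0,0.25],[0,0,60,0,0,0,0.25],[0,0,100,0,0,0,0.2],[0,0,100,0,0,0,0],[30,0,100,0,0,0,0],[80,4,100,0,0,0,0],[134,6,60,0,0,0,0],[134,6,10,0,0,0,0],[134,6,-20,0,0,0,0],[134,6,-20,0,0,0,0]]'; python3 -m crank '[[0,0,0,-0.07,0.15,0,0],[0,0,0,-0.14,0.3,0,0],[0,0,0,-0.22,0.47,0,0],[0,0,0,-0.22,0.47,0,0],[0,0,0,-0.22,0.47,0,0]]'
python3 - <<'E'
from h import *
o=bot.get_obs();i=cams.camera_info("wrist");im=cams.grab_frame("wrist")
print(i['cam_to_world'].round(2))
for y in(189,):
  for z in(30,60,90):print(z,np.round(proj(i,np.array([611,y,z])),1))
s=cams.grab_frame("side")
cv2.imwrite("pics/w10.png",im[:,:,::-1]);cv2.imwrite("pics/sd10.png",s[:,:,::-1])
E
```

```text
t: 19.23
tcp_pos: [556.4, 189.1, 145.5]
tcp_rot: [[-0.904, -0.0, 0.428], [-0.428, 0.0, -0.904], [-0.0, -1.0, -0.0]]
ft_force: [-0.9, 0.2, -0.4]
opening: 0.747
t: 20.48
tcp_pos: [688.9, 194.6, 123.0]
tcp_rot: [[-0.904, -0.004, 0.429], [-0.429, -0.001, -0.904], [0.005, -1.0, -0.001]]
ft_force: [-0.6, 0.2, 0.5]
opening: 1.0
t: 21.1
tcp_pos: [691.0, 195.5, 126.8]
tcp_rot: [[-0.786, -0.446, 0.428], [-0.374, -0.209, -0.904], [0.492, -0.87, -0.003]]
ft_force: [0.2, 0.3, 0.5]
opening: 1.002
[[ 4.3000e-01 -6.4000e-01 -6.4000e-01  8.3158e+02]
 [-9.0000e-01 -3.0000e-01 -3.0000e-01  2.6196e+02]
 [-0.0000e+00  7.1000e-01 -7.1000e-01  2.4505e+02]
 [ 0.0000e+00  0.0000e+00  0.0000e+00  1.0000e+00]]
30 [251.8 227.3]
60 [249.6 251.7]
90 [247.1 279.8]
```

Run:
```python
import cv2
im=cv2.imread("pics/w10.png")[190:340,190:310]
cv2.imwrite("pics/w10c.png",cv2.rotate(cv2.resize(im,(480,600),interpolation=3),cv2.ROTATE_180))
```

```text
(no output)
```

View pics/w10c.png

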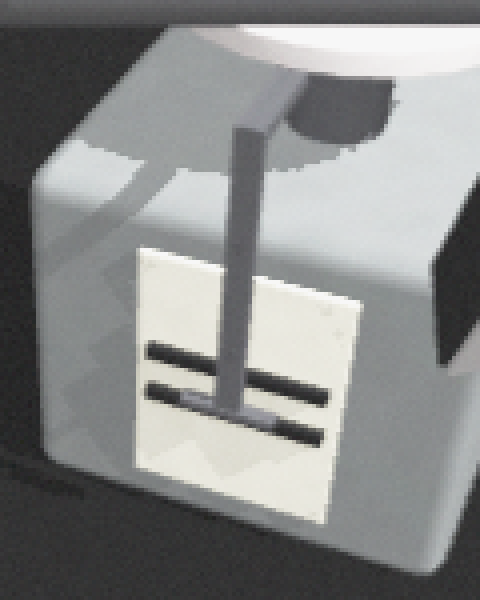

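The upside-down wrist view (rotated) shows the pointer's crossbar at crop (230,408), in front of the lower rib. The bar stands off the face and I look down at about 40°, so there is parallax. I need a flatter view before judging.

```bash
python3 -m crank '[[0,0,0,-0.07,0.15,0,0],[0,0,0,-0.14,0.3,0,0],[0,0,0,-0.2,0.42,0,0],[0,0,0,-0.2,0.42,0,0],[0,0,0,-0.2,0.42,0,0],[0,0,0,-0.2,0.42,0,0]]'
python3 - <<'E'
from h import *
import pickle
i=cams.camera_info("wrist");im=cams.grab_frame("wrist")
print(bot.get_obs()['joint_positions'].round(2),i['cam_to_world'].round(2))
for z in(30,60,90):print(z,np.round(proj(i,np.array([611,189,z])),1))
cv2.imwrite("pics/w11.png",im[:,:,::-1]);pickle.dump(i,open("i11.pkl","wb"))
u,v=map(int,proj(i,np.array([611,189,55])))
a=im.astype(int)[max(0,v-50):v+50,u-45:u+45]
g=a.min(2)
# strip mask: cream bright
for r in range(0,g.shape[0],2):print(max(0,v-50)+r,' '.join(f"{x:3d}" for x in g[r,::3]))
print(u-45)
E
```

```text
t: 21.95
tcp_pos: [690.1, 214.7, 153.8]
tcp_rot: [[-0.676, -0.603, 0.423], [-0.325, -0.271, -0.906], [0.661, -0.75, -0.012]]
ft_force: [-0.0, 0.2, -2.9]
opening: 1.0
[-0.53  1.08  0.39  0.79 -0.22  2.03 -1.38] [[ 4.2000e-01 -4.9000e-01 -7.6000e-01  8.5027e+02]
 [-9.1000e-01 -2.4000e-01 -3.5000e-01  2.8857e+02]
 [-1.0000e-02  8.4000e-01 -5.5000e-01  2.3763e+02]
 [ 0.0000e+00  0.0000e+00  0.0000e+00  1.0000e+00]]
30 [272.3 184. ]
60 [271.4 208.4]
90 [270.5 235.5]
154 148 129  95  49  50  51  52  52  50  48  49  54  52  53  51  52  52  54  53  50  53  48  52  49  50  53  54  54  53  55
156 158 152 149 135  97  48  51  51  52  53  55  51  51  52  56  55  52  50  49  52  52  55  51  51  51  53  48  54  51  56
158 157 150 152 149 153 136 116  60  56  54  49  52  54  50  53  48  57  51  55  54  51  51  54  50  52  57  52  55  52  51
160 154 149 151 146 148 149 148 143 120  75  54  54  54  55  50  49  50  50  54  51  48  51  49  54  49  53  51  47  54  53
162 153 151 150 150 148 149 147 149 150 143 129  70  46  43  53  53  53  51  52  53  50  54  52  52  50  54  49  51  54  52
164 150 152 14
[... 4869 characters left out ...]
 220 218 218 213 104 103 181 216 213 211 213 209 158 155 151 185 177 165 161
244 220 219 218 218 218 218 219 218 216 217 216 217 216 215 213 107 104 181 215 215 215 216 153 157 160 180 209 201 195 186
246 220 218 220 219 222 220 219 219 217 217 214 215 216 217 213 103 104 180 215 216 217 201 153 156 182 216 213 209 212 209
248 219 219 218 218 217 219 217 218 218 217 217 216 213 213 209 103 103 176 211 218 217 157 155 159 217 215 216 215 213 216
250 218 218 217 218 218 220 220 218 217 205 214 153 153 158 150 103 104 137 156 156 155 156 155 217 215 216 213 217 216 216
252 219 217 218 219 219 219 221 217 160 157 155 152 154 156 149 103 105 138 154 156 153 154 156 157 212 214 216 218 215 179
226
```

The bar now appears just above the lower rib, so parallax is the issue. Joint 6 is nearly at its limit, so I lower the whole tool for a flatter view. First the switch position, for clearance.

Run:
```python
from h import *
S=cams.camera_info("scene");D=cams.camera_info("side")
print('switch ball',tri([ray(S,474*.7,410*.7),ray(D,468.5*.7,281*.7)]))
print('switch box corners z0',[onz(ray(S,u*.7,v*.7),20)[:2].round() for u,v in((455,441),(487,446),(489,403),(457,402))])
print('tub',tri([ray(S,655*.7,366*.7),ray(D,406*.7,197*.7)]))
c,d=ray(D,291.9,189.1)
for y in(186,189,192):print(y,(c+d*(y-c[1])/d[1]).round(1))
```

```text
switch ball (array([725.84031629, 150.44094439,  46.8117798 ]), np.float64(0.16756173447583012))
switch box corners z0 [array([770., 126.]), array([772., 176.]), array([702., 177.]), array([707., 125.])]
tub (array([637.01918225, 422.11910974,  80.29083547]), np.float64(2.3907486365496373))
186 [625.1 186.   59.2]
189 [625.6 189.   56.5]
192 [626.2 192.   53.9]
```

```bash
python3 -m crank '[[0,45,0,0,0,0,0],[0,45,-40,0,0,0,0],[0,45,-80,0,0,0,0],[0,45,-80,0,0,0,0],[0,45,-80,0,0,0,0]]'
python3 - <<'E'
from h import *
import pickle
i=cams.camera_info("wrist");im=cams.grab_frame("wrist")
print(bot.get_obs()['joint_positions'].round(2),i['cam_to_world'].round(2))
for z in(30,60,90):print(z,np.round(proj(i,np.array([611,189,z])),1))
cv2.imwrite("pics/w12.png",im[:,:,::-1]);pickle.dump(i,open("i12.pkl","wb"))
u,v=map(int,proj(i,np.array([611,189,55])))
a=im.astype(int)[max(0,v-40):v+40,max(0,u-45):u+45]
g=a.min(2);print(u-45)
for r in range(0,g.shape[0],2):print(max(0,v-40)+r,' '.join(f"{x:3d}" for x in g[r,::3]))
E
```

```text
t: 22.62
tcp_pos: [696.3, 244.5, 77.9]
tcp_rot: [[-0.691, -0.598, 0.406], [-0.295, -0.28, -0.914], [0.66, -0.751, 0.017]]
ft_force: [1.4, -0.3, 0.5]
opening: 1.0
[-0.51  1.17  0.26  0.75 -0.17  1.96 -1.49] [[ 4.1000e-01 -5.1000e-01 -7.6000e-01  8.5679e+02]
 [-9.1000e-01 -2.1000e-01 -3.5000e-01  3.1758e+02]
 [ 2.0000e-02  8.4000e-01 -5.5000e-01  1.6184e+02]
 [ 0.0000e+00  0.0000e+00  0.0000e+00  1.0000e+00]]
30 [297.2 259.9]
60 [298.7 290.9]
90 [300.4 325.7]
253
245 155 158 160 158 156 156 196 238 239 239 239 240 240 239 239 215 177 150 153 146 144 143 142 146 157 149 143 135 122  44
247 156 159 159 155 158 159 197 239 239 238 239 239 240 239 239 240 240 239 228 197 169 158 145 144 153 154 152 156 155 115
249 158 155 156 157 154 158 198 239 240 240 240 239 240 239 239 239 239 239 239 239 238 239 220 148 148 154 156 157 156 139
251 157 157 158 157 158 159 199 239 239 239 240 240 240 240 239 232 240 239 239 239 238 238 232 144 146 153 155 154 159 137
253 160 156 157 157 159 160 196 240 239 239 240 240 239 239 231 232 234 239 240 239 239 231 231 147 143 147 153 155 160 143
255 157 157 15
[... 3625 characters left out ...]
 157 158 214 243 246 247 123 109 123 239 236 237 237 230 215 147 158 153 151 144
315 161 159 160 160 158 159 158 161 160 157 155 158 157 159 158 157 127 109 115 240 244 246 244 238 232 155 155 156 144 142
317 182 182 177 176 168 165 159 161 163 155 156 155 157 158 158 159 129 111 109 155 156 158 159 159 158 153 156 150 142 142
319 204 198 198 193 190 184 183 183 181 176 168 166 160 158 159 160 128 113 111 154 158 157 157 155 156 156 157 142 143 146
321 220 218 216 215 213 212 206 203 201 198 192 185 183 184 181 179 131 110 111 160 158 157 157 155 154 157 153 144 145 156
323 222 223 223 222 220 220 221 221 221 216 212 207 207 206 206 202 129 109 109 181 179 174 173 169 165 162 147 145 145 154
```

```bash
python3 -m crank '[[0,12,-20,0,0,0,0],[0,12,-45,0,0,0,0],[0,12,-45,0,0,0,0],[0,12,-45,0,0,0,0]]'
python3 - <<'E'
from h import *
import pickle
i=cams.camera_info("wrist");im=cams.grab_frame("wrist")
print(bot.get_obs()['joint_positions'].round(2),i['cam_to_world'].round(2))
for z in(30,60,90):print(z,np.round(proj(i,np.array([611,189,z])),1))
cv2.imwrite("pics/w13.png",im[:,:,::-1]);pickle.dump(i,open("i13.pkl","wb"))
u,v=map(int,proj(i,np.array([611,189,48])))
g=im.astype(int).min(2)
print('cols',u-30,'step 2')
for r in range(v-32,v+22):print(r,' '.join(f"{x:3d}" for x in g[r,u-30:u+30:2]))
E
```

```text
t: 23.18
tcp_pos: [695.3, 256.7, 29.4]
tcp_rot: [[-0.688, -0.601, 0.407], [-0.294, -0.281, -0.913], [0.663, -0.748, 0.017]]
ft_force: [-0.3, 0.6, 0.0]
opening: 1.001
[-0.52  1.22  0.25  0.73 -0.18  1.93 -1.5 ] [[ 4.1000e-01 -5.0000e-01 -7.6000e-01  8.5599e+02]
 [-9.1000e-01 -2.1000e-01 -3.5000e-01  3.3001e+02]
 [ 2.0000e-02  8.4000e-01 -5.5000e-01  1.1261e+02]
 [ 0.0000e+00  0.0000e+00  0.0000e+00  1.0000e+00]]
30 [312.8 312.5]
60 [315.4 349.5]
90 [318.3 391.4]
cols 284 step 2
302 200 247 246 246 246 246 246 246 246 246 246 246 246 246 244 244 246 246 246 246 246 246 246 246 246 246 237 169 168 169
303 198 247 246 246 246 246 246 246 246 246 246 246 246 246 244 244 245 246 246 246 246 246 246 246 244 245 243 171 167 167
304 186 247 246 246 246 246 246 246 246 246 246 246 246 244 244 244 245 246 246 246 246 246 246 246 244 244 243 170 168 170
305 179 247 246 246 246 246 246 246 246 246 246 246 246 244 244 244 244 246 246 246 246 246 246 244 244 244 239 169 167 170
306 179 247 246 246 246 246 246 246 246 246 246 246 243 243 244 244 244 245 246 246 246 246 246 244 244 245 240 171 168 17
[... 5377 characters left out ...]
 136 133 133 132 134 132 135 137 133 132 134 136 134 133 134 133 135 135 135 135
351 132 137 133 135 136 136 137 135 135 131 136 136 136 133 133 134 134 135 134 135 133 135 135 133 136 134 136 136 136 136
352 136 136 138 134 137 133 135 136 134 136 135 134 137 135 135 136 136 133 136 134 139 135 135 135 134 135 135 134 135 135
353 135 137 136 133 137 138 133 139 138 136 138 138 134 138 138 135 136 136 135 135 135 136 137 137 135 137 136 135 137 136
354 136 138 141 138 138 136 136 134 138 138 138 137 138 136 137 137 138 135 137 138 136 139 137 139 134 137 138 138 138 139
355 141 140 140 137 137 141 138 140 138 138 140 139 139 140 140 141 138 137 137 139 140 138 139 140 140 139 140 139 139 139
```

The rod blocks the view at this height, so I raise 16 mm.

```bash
python3 -m crank '[[0,0,16,0,0,0,0],[0,0,16,0,0,0,0],[0,0,16,0,0,0,0]]'
python3 - <<'E'
from h import *
import pickle
i=cams.camera_info("wrist");im=cams.grab_frame("wrist")
print(i['cam_to_world'].round(2))
cv2.imwrite("pics/w14.png",im[:,:,::-1]);pickle.dump(i,open("i14.pkl","wb"))
u,v=map(int,proj(i,np.array([611,189,52])))
g=im.astype(int).min(2)
print('cols',u-36,'step 3')
for r in range(v-30,min(v+24,334)):print(r,' '.join(f"{x:3d}" for x in g[r,u-36:u+36:3]))
E
```

```text
t: 23.6
tcp_pos: [695.5, 257.1, 46.3]
tcp_rot: [[-0.689, -0.6, 0.407], [-0.295, -0.281, -0.913], [0.662, -0.749, 0.016]]
ft_force: [0.2, 0.5, 0.0]
opening: 1.001
[[ 4.1000e-01 -5.1000e-01 -7.6000e-01  8.5614e+02]
 [-9.1000e-01 -2.1000e-01 -3.5000e-01  3.3034e+02]
 [ 2.0000e-02  8.4000e-01 -5.5000e-01  1.2983e+02]
 [ 0.0000e+00  0.0000e+00  0.0000e+00  1.0000e+00]]
cols 277 step 3
288 178 177 174 247 246 245 246 246 246 246 242 242 242 243 245 246 246 243 243 239 161 163 162 165
289 177 176 176 247 246 246 245 246 246 246 242 242 242 242 246 245 246 243 243 239 164 162 162 162
290 175 177 173 247 246 246 245 246 246 245 242 242 243 242 245 245 245 243 243 241 164 163 161 162
291 174 178 173 247 246 245 246 246 246 243 242 242 242 242 243 245 242 242 243 241 167 162 160 164
292 175 176 176 247 246 246 246 246 244 243 242 242 242 242 243 245 242 243 242 243 165 164 162 162
293 177 179 175 247 246 246 246 245 243 242 242 242 242 243 242 245 242 242 243 243 163 163 163 160
294 177 176 177 247 246 246 246 243 243 242 243 242 242 242 243 242 242 243 243 242 167 163 162 162
295 176 177 176 2
[... 3182 characters left out ...]

327 176 176 178 240 246 245 245 246 245 246 246 246 245 144 124 156 245 245 245 245 245 169 165 174
328 175 177 178 240 246 245 246 246 246 246 246 245 245 145 123 142 245 245 245 245 245 162 174 175
329 174 174 176 240 246 246 246 245 246 246 246 245 245 143 125 139 245 245 245 245 245 174 172 175
330 173 176 179 240 246 246 246 245 245 246 246 245 245 145 125 125 245 245 245 245 245 199 174 174
331 176 177 175 238 246 246 246 245 245 246 245 245 245 145 125 127 245 245 245 245 245 200 172 176
332 171 174 172 224 245 244 245 244 245 244 244 244 244 143 123 124 244 243 243 244 243 215 170 170
333 131 132 132 165 190 190 191 185 190 189 189 188 185 117 110 106 186 187 184 185 186 153 129 132
```

Clear view now. I'll fit the ribs and pointer bar over all four views to remove the parallax properly.

```bash
cat > fit.py <<'E'
from h import *
import pickle,sys
from scipy.optimize import least_squares
def lines(n,box,verb=True):
    g=cv2.imread(f"pics/{n}.png").min(2).astype(float);u0,v0,u1,v1=box
    R=[]
    for u in range(u0,u1):
        c=g[v0:v1,u];k=0
        while k<len(c):
            if c[k]<200:
                e=k
                while e<len(c) and c[e]<200:e+=1
                if e-k<9:
                    w=235-c[k:e];w=np.clip(w,0,None);R.append((u,v0+k+(w*np.arange(e-k)).sum()/w.sum(),w.sum()/(235),c[k:e].min()))
                k=e
            k+=1
    return np.array(R)
if __name__=="__main__":
    for n,b in(("w11",(253,180,292,214)),("w12",(277,260,320,295)),("w14",(292,298,336,328)),("w13",(292,315,336,332))):
        r=lines(n,b);print(n)
        for q in r[::3]:print(*q.round(1),end=' | ')
        print()
E
python3 fit.py
python3 - <<'E'
import cv2
g=cv2.imread("pics/w10.png").min(2)
for r in range(214,262):print(r,' '.join(f"{x:3d}" for x in g[r,216:282:3]))
E
```

```text
w11
253.0 187.4 3.2 46.0 | 254.0 198.0 3.3 51.0 | 256.0 188.2 3.1 44.0 | 257.0 198.8 3.3 50.0 | 259.0 189.1 3.2 47.0 | 260.0 199.7 3.2 51.0 | 262.0 190.0 3.3 43.0 | 263.0 200.4 3.3 47.0 | 265.0 191.1 3.1 66.0 | 266.0 201.1 3.1 49.0 | 268.0 192.0 3.1 65.0 | 269.0 201.9 3.2 49.0 | 270.0 213.0 0.2 199.0 | 280.0 195.5 3.3 59.0 | 281.0 205.1 3.2 44.0 | 283.0 196.1 3.2 66.0 | 284.0 205.9 3.2 44.0 | 286.0 196.4 3.1 62.0 | 287.0 206.7 3.2 52.0 | 289.0 197.2 3.1 45.0 | 290.0 207.4 3.2 49.0 | 
w12
277.0 267.9 3.2 52.0 | 278.0 281.0 3.3 51.0 | 280.0 268.4 2.9 49.0 | 281.0 281.3 3.1 49.0 | 283.0 268.8 3.3 47.0 | 284.0 281.9 3.2 53.0 | 286.0 269.2 3.1 47.0 | 287.0 282.2 3.1 48.0 | 289.0 269.9 3.3 51.0 | 290.0 276.8 1.0 132.0 | 291.0 276.3 1.4 131.0 | 292.0 276.2 1.6 109.0 | 293.0 276.2 1.6 110.0 | 294.0 276.3 1.6 117.0 | 295.0 276.3 1.5 114.0 | 296.0 276.4 1.6 117.0 | 297.0 276.8 1.7 113.0 | 298.0 277.2 1.6 112.0 | 300.0 271.6 3.1 50.0 | 303.0 271.9 3.3 49.0 | 306.0 272.4 3.3 47.0 | 307.0 285.1 3.2 48.0 | 308.0 285.2 3.1 49.0 | 309.0 285.3 3.1 48.0 | 310.0 285.6 3.2 49.0 | 311.0 285.8 3.3 48.0 | 
[... 4945 characters left out ...]
 222 222 221  95  94 165 221 220 221 221 177 201 134 126
255 136 135 223 215 223 220 224 223 223 222 218 101  95 165 221 222 220 221 222 222 133 124
256 134 135 223 211 223 221 222 222 224 223 218  98  95 168 220 219 221 221 221 220 134 124
257 137 137 222 216 223 222 222 224 225 224 217  97  94 185 221 221 220 220 222 221 135 127
258 136 136 223 223 225 223 223 224 224 223 218  98  94 182 222 220 220 220 221 221 133 129
259 135 138 225 223 223 223 224 223 224 225 214  99  94 185 222 220 219 219 222 218 134 135
260 135 151 223 224 221 224 222 224 224 222 211  94  95 203 221 221 219 219 220 219 135 134
261 137 154 224 224 210 224 222 223 223 224 212  99  92 204 223 220 220 219 220 220 133 136
```

```bash
python3 -m crank '[[0,0,-8,-0.038,0.082,0,0],[0,0,-18,-0.038,0.082,0,0],[0,0,-18,-0.038,0.082,0,0],[0,0,-18,-0.038,0.082,0,0]]'
python3 - <<'E'
from h import *
import pickle
from fit import lines
i=cams.camera_info("wrist");im=cams.grab_frame("wrist")
print(bot.get_obs()['joint_positions'].round(2),i['cam_to_world'].round(3))
cv2.imwrite("pics/w15.png",im[:,:,::-1]);pickle.dump(i,open("i15.pkl","wb"))
u,v=map(int,proj(i,np.array([611,189,50])));print(proj(i,np.array([611,189,40])),proj(i,np.array([611,189,60])))
g=im.astype(int).min(2)
print('cols',u-36,'step 3')
for r in range(v-22,min(v+24,334)):print(r,' '.join(f"{x:3d}" for x in g[r,u-36:u+36:3]))
E
```

```text
t: 24.15
tcp_pos: [692.6, 255.9, 28.0]
tcp_rot: [[-0.634, -0.657, 0.408], [-0.27, -0.307, -0.913], [0.725, -0.689, 0.018]]
ft_force: [0.4, 0.6, -0.2]
opening: 1.001
[-0.51  1.3   0.25  0.62 -0.19  2.05 -1.51] [[ 4.08000e-01 -4.37000e-01 -8.02000e-01  8.59227e+02]
 [-9.13000e-01 -1.78000e-01 -3.67000e-01  3.31976e+02]
 [ 1.70000e-02  8.82000e-01 -4.72000e-01  9.58400e+01]
 [ 0.00000e+00  0.00000e+00  0.00000e+00  1.00000e+00]]
(np.float64(313.566601328329), np.float64(314.82375109371014)) (np.float64(315.1546553146508), np.float64(339.73874952793085))
cols 278 step 3
305 187 188 188 247 247 247 246 245 245 245 245 245 245 245 245 245 244 245 246 245 177 174 171 172
306 186 183 189 247 247 247 245 245 245 245 245 245 245 245 245 245 245 245 245 245 201 173 172 175
307 187 187 188 247 247 247 245 245 245 245 245 245 245 245 245 245 244 245 245 245 202 172 172 171
308 187 189 187 247 247 247 245 245 245 245 245 245 245 245 245 245 244 245 245 245 218 172 171 174
309 188 187 186 247 247 246 245 245 245 245 245 245 245 245 246 245 244 245 245 245 218 174 174 176
310 192 188 186 247 246 245
[... 1672 characters left out ...]

327 191 189 189 247 247 246 245 245 245 242 150 135 133 132 132 133 132 133 211 244 244 172 174 174
328 191 189 187 247 246 242 243 243 244 241 172 161 157 135 135 135 138 139 194 245 244 173 172 172
329 188 188 188 247 244  62 114 113 169 176 173 221 203 146 131 143 165 156 214 244 244 173 170 171
330 191 191 189 247 243  62  58  59  60  61  59  57  68 138 132 125 185 147 242 242 241 174 171 171
331 187 190 189 247 244  62  60  59  62  60  63  61  69 144 132 122  59  59  55 114 132 184 169 173
332 186 185 183 247 242  69  65  67  65  62  65  64  64 144 131 121  60  66  63  60  82 178 168 172
333 143 139 139 219 183  89  90  90  85  83  83  79  84 123 113 111  80  82  82  84  85 134 130 137
```

Run:
```python
import cv2
from plant import bot
print(bot.get_obs()['joint_positions'][5])
for n,(u0,u1,s,v0,v1) in {"w12":(286,317,2,268,288),"w11":(256,289,2,186,210)}.items():
    g=cv2.imread(f"pics/{n}.png").min(2);print(n,u0,s)
    for r in range(v0,v1):print(r,' '.join(f"{x:3d}" for x in g[r,u0:u1:s]))
```

```text
2.0486868420357114
w12 286 2
268  47  69 110 183 223 223 228 230 230 232 232 231 229 229 230 231
269  51  50  46  53  69  98 180 223 222 226 231 231 230 229 229 229
270  59  53  54  48  50  47  52  50  96 154 199 225 224 226 229 229
271  97  82  72  55  53  54  50  51  54  48  47  94 157 195 222 225
272 202 157 125 100  74  67  56  56  44  52  52  56  49  54  95 130
273 231 230 230 198 158 126 105  92  70  57  52  53  52  51  49  49
274 231 230 228 209 224 227 222 191 127 107  95  69  60  55  51  55
275 231 230 214 109 119 153 201 223 223 222 188 130 115  97  82  64
276 233 231 132 117 117 117 112 121 143 198 210 226 227 198 158 127
277 231 231 143 160 149 136 125 111 111 113 110 141 179 210 226 229
278 233 231 188 178 172 167 160 123 120 124 114 118 112 110 162 230
279 229 229 229 230 221 208 174 116 111 115 136 143 128 116 171 229
280 156 201 222 223 227 232 204 119 110 110 125 135 160 157 210 230
281  48  46  64 110 182 224 215 119 113 111 172 209 167 172 230 230
282  48  52  51  48  52  51 108 121 109 109 172 227 228 229 229 229
283  56  52  53  53  51  49  83 119 110 109 113 184
[... 1326 characters left out ...]
  46  49  64 168 114 104 104 188 223 218 209 222 224
201 169 114  82  63  55  50  44  70 113 103 105 190 223 221 220 222 223
202 235 231 168 115  73  60  49  73 113 105 106 179 216 220 221 222 223
203 235 235 235 230 140 114  74  80 107 106 103  70 103 183 216 219 222
204 234 234 235 235 234 231 141 106 106 104 103  60  46  47 120 183 216
205 233 234 234 235 235 235 234 198 109 104 102  68  54  47  44  48 120
206 233 234 234 235 235 235 234 222 109 101 102  94  71  58  54  51  47
207 234 233 234 235 235 234 235 222 107 102 103 183 133  99  72  59  54
208 234 234 234 235 235 235 233 221 110  98 104 218 233 211 132  97  71
209 235 234 235 234 234 234 234 222 108 103 105 219 232 234 233 200 134
```

```bash
cat > fit2.py <<'E'
from h import *
import pickle
from scipy.optimize import least_squares
I={n:pickle.load(open(f"i{n}.pkl","rb")) for n in("11","12","14","15")}
# view: lower rib centre (2 pts), upper rib centre (2 pts), bar lower front edge (2 pts)
O={"11":[(253,187.4),(290,197.4),(254,198.0),(290,207.4),(264,190.7),(278,193.7)],
"12":[(277,267.9),(316,274.0),(278,281.0),(314,286.1),(294,274.55),(308,276.7)],
"14":[(292,304.0),(332,308.9),(293,318.7),(333,322.7),(310,312.45),(325,314.2)],
"15":[(293,314.9+.35),(332,318.0+.35),(293,329.0-.55+1.9),(332,330.9-.3+1.9),(311,325.5),(323,326.35)]}
def line_v(info,P,D,u):
    a=np.array(proj(info,P-40*D));b=np.array(proj(info,P+40*D))
    return a[1]+(b[1]-a[1])*(u-a[0])/(b[0]-a[0])
def res(p,pitch,full=False):
    psi,X,zl,zb,d=p[:5];n=np.array([np.cos(psi),np.sin(psi),0]);D=np.array([-np.sin(psi),np.cos(psi),0])
    r=[]
    for k,(nm,o) in enumerate(O.items()):
        base=np.array([556,189,0])+n*(X-556)
        Ls=[(base,zl)]*2+[(base,zl+pitch)]*2+[(base+n*d,zb)]*2
        for (b,z),(u,v) in zip(Ls,o):
            r.append(line_v(I[nm],b+[0,0,z],D,u)+p[5+k]-v)
    return np.r_[r,(p[1]-611)/2.5*.3,p[5:]/40]
for pitch in(12.1,12.25,12.4):
    s=least_squares(res,np.r_[0,611,42,50,10,0,0,0,0],args=(pitch,))
    p=s.x;cl=p[2];up_edge=cl+pitch-(pitch-9.2)/2
    J=np.linalg.inv(s.jac.T@s.jac)*.2**2
    print(pitch,p.round(2),'rms',np.sqrt((s.fun**2).mean()).round(3),'sink(t=2)=',round(22+up_edge-(p[3]+1),2),'sd d',J[4,4]**.5,'sd zb-zl',np.sqrt(J[3,3]+J[2,2]-2*J[2,3]))
    print(s.fun[:24].reshape(4,6).round(2))
E
python3 fit2.py
python3 - <<'E'
import sys;sys.path.insert(0,'.')
from h import *
E
```

```text
12.1 [3.0000e-02 6.1125e+02 4.0470e+01 5.0060e+01 1.2080e+01 6.3000e-01
 9.6000e-01 1.1700e+00 1.4700e+00] rms 0.153 sink(t=2)= 22.06 sd d 0.393473820515297 sd zb-zl 0.18933767839685192
[[ 0.1   0.13 -0.05 -0.09 -0.44  0.36]
 [ 0.09  0.05 -0.1  -0.1   0.05  0.02]
 [ 0.14 -0.01 -0.21 -0.08  0.12  0.04]
 [ 0.13 -0.31  0.25  0.07  0.01 -0.15]]
12.25 [3.0000e-02 6.1066e+02 3.8510e+01 4.8290e+01 1.2190e+01 1.8000e+00
 2.6200e+00 3.1000e+00 3.6300e+00] rms 0.148 sink(t=2)= 21.95 sd d 0.39742198073185925 sd zb-zl 0.19343531962104105
[[ 0.1   0.08 -0.01 -0.08 -0.43  0.35]
 [ 0.06  0.03 -0.08 -0.07  0.05  0.02]
 [ 0.1  -0.02 -0.2  -0.04  0.11  0.05]
 [ 0.07 -0.3   0.24  0.14 -0.01 -0.14]]
12.4 [3.0000e-02 6.1008e+02 3.6530e+01 4.6490e+01 1.2310e+01 2.9900e+00
 4.2900e+00 5.0500e+00 5.8000e+00] rms 0.149 sink(t=2)= 21.84 sd d 0.40136671106731514 sd zb-zl 0.19761181584464763
[[ 0.1   0.03  0.04 -0.08 -0.42  0.34]
 [ 0.03  0.   -0.06 -0.05  0.05  0.02]
 [ 0.07 -0.03 -0.2  -0.01  0.11  0.06]
 [ 0.01 -0.3   0.23  0.2  -0.02 -0.13]]
```

The fits put the two-ring reading at 22.0 ± 0.3 mm, so the bar straddles the lower edge of the upper rib and is not standing between the ribs. The lifting kinematics agree at 22.0. The edge-only estimate from the flattest view is 21.8, so it is not yet clearly between, and a third ring (about 29 mm) lands well inside. Working out the rotation back to vertical.

Run:
```python
from h import *
from scipy.spatial.transform import Rotation as R
o=bot.get_obs();D=np.array([[-.904,0,.428],[-.428,0,-.904],[0,-1,0]])
print(o['t'],o['tcp_pos'],R.from_matrix(D@o['tcp_rot'].T).as_rotvec())
```

```text
24.2 [692.81513213 256.0105638   28.27371305] [ 0.35418116 -0.72901842  0.02737836]
```

```bash
python3 -m crank '[[0,0,50,0,0,0,0],[0,0,100,0,0,0,0],[0,0,150,0.07,-0.14,0.005,0],[0,0,172,0.15,-0.3,0.01,0],[0,0,172,0.23,-0.47,0.02,0],[0,0,172,0.3,-0.62,0.025,0],[0,0,172,0.354,-0.729,0.027,0],[0,0,172,0.354,-0.729,0.027,0],[0,0,172,0.354,-0.729,0.027,0]]'; python3 -m crank '[[-84,-463,0,0,0,0,0],[-84,-463,0,0,0,0,0],[-84,-463,0,0,0,0,0],[-84,-463,0,0,0,0,0],[-84,-463,0,0,0,0,0],[-84,-463,0,0,0,0,0],[-84,-463,0,0,0,0,0],[-84,-463,0,0,0,0,0],[-84,-463,0,0,0,0,0],[-84,-463,0,0,0,0,0]]'
```

```text
t: 25.32
tcp_pos: [692.8, 256.1, 199.8]
tcp_rot: [[-0.904, -0.001, 0.428], [-0.428, -0.001, -0.904], [0.001, -1.0, 0.0]]
ft_force: [-0.1, 0.7, -0.2]
opening: 1.003
t: 26.58
tcp_pos: [609.5, -206.3, 198.3]
tcp_rot: [[-0.904, -0.002, 0.428], [-0.428, 0.0, -0.904], [0.002, -1.0, -0.001]]
ft_force: [0.0, 1.2, 1.4]
opening: 1.002
```

```bash
python3 -m crank '[[-0.4,0,-60,0,0,0,0],[-0.4,0,-114,0,0,0,0],[-0.4,0,-114,0,0,0,0],[-0.4,0,-114,0,0,0,0]]'
python3 - <<'E'
from h import *
o=bot.get_obs();i=cams.camera_info("wrist");im=cams.grab_frame("wrist");cv2.imwrite("pics/w16.png",im[:,:,::-1])
u,v=proj(i,np.array([608.4,-207,16]));print(o['tcp_pos'],u,v)
g=im.min(2);x,y=int(u),int(v)
for r in range(y-20,y+22,2):print(r,' '.join(f"{k:3d}" for k in g[r,x-24:x+26:2]))
print(x-24)
E
```

```text
t: 27.08
tcp_pos: [609.7, -206.6, 86.6]
tcp_rot: [[-0.904, 0.0, 0.429], [-0.429, -0.001, -0.904], [-0.0, -1.0, 0.001]]
ft_force: [0.0, 0.1, 0.7]
opening: 1.001
[ 609.67122843 -206.56679436   86.55050472] 280.4979313256321 227.025509932658
207 154 231 247 247 247 247 247 247 247 247 247 247 247 247 247 247 247 247 247 247 247 247 247 247 160
209 230 247 247 247 247 247 247 247 247 247 247 247 247 247 247 247 247 247 247 247 247 247 247 247 245
211 247 247 247 247 247 247 247 247 247 247 247 247 247 247 247 247 247 247 247 247 247 247 247 247 247
213 247 247 247 247 247 247 247 247 247 247 247 247 247 247 247 247 247 247 247 247 247 247 247 247 247
215 247 247 247 247 247 247 247 247 247 247 247 247 247 247 247 247 247 247 247 247 247 247 247 247 247
217 247 247 247 247 247 247 247 247 247 247 247 245 244 235 246 247 247 247 247 247 247 247 247 247 247
219 247 247 247 247 247 247 247 247 247 243  80  47  46  51  51  88 247 247 247 247 247 247 247 247 247
221 247 247 247 247 247 247 247 247 241  46  47  46  49  51  47  46  63 246 247 247 247 247 247 247 247
223 247 247 247 247 247 247 2
[... 626 characters left out ...]
 247 247 172 157 155 193 208 220 223 240 247 247 247 247 247 247 247 247
237 247 247 247 247 247 247 247 247 247 247 229 206 208 216 228 245 247 247 247 247 247 247 247 247 247
239 247 247 247 247 247 247 247 247 247 247 247 247 247 247 247 247 247 247 247 247 247 247 247 247 247
241 247 247 247 247 247 247 247 247 247 247 247 247 247 247 247 247 247 247 247 247 247 247 247 247 247
243 224 247 247 247 247 247 247 247 247 247 247 247 247 247 247 247 247 247 247 247 247 247 247 247 247
245  54 247 247 247 247 247 247 247 247 247 247 247 247 247 247 247 247 247 247 247 247 247 247 247 243
247  56 112 247 247 247 247 247 247 247 247 247 247 247 247 247 247 247 247 247 247 247 247 247 242  46
256
```

Hole at (281.2,228), so the ring is at about (608,-207.7). The shift is (-1.7,-1.1,-84.3), then grip.

```bash
python3 -m crank '[[-1.7,-1.1,-40,0,0,0,0],[-1.7,-1.1,-84.3,0,0,0,0],[-1.7,-1.1,-84.3,0,0,0,0],[-1.7,-1.1,-84.3,0,0,0,0],[-1.7,-1.1,-84.3,0,0,0,0.6],[-1.7,-1.1,-84.3,0,0,0,1],[-1.7,-1.1,-84.3,0,0,0,1],[-1.7,-1.1,-84.3,0,0,0,1],[-1.7,-1.1,-84.3,0,0,0,1],[-1.7,-1.1,-84.3,0,0,0,1]]'; python3 -m crank '[[0,0,60,0,0,0,1],[0,0,120,0,0,0,1],[0,0,180,0,0,0,1],[0,0,220,0,0,0,1],[0,0,220,0,0,0,1],[0,0,220,0,0,0,1]]'
```

```text
t: 28.38
tcp_pos: [606.6, -208.2, 0.4]
tcp_rot: [[-0.904, -0.001, 0.428], [-0.428, -0.0, -0.904], [0.001, -1.0, 0.0]]
ft_force: [0.1, -0.1, 1.3]
opening: 0.517
t: 29.12
tcp_pos: [606.0, -208.0, 219.3]
tcp_rot: [[-0.904, -0.002, 0.428], [-0.428, -0.0, -0.904], [0.002, -1.0, -0.001]]
ft_force: [-0.8, 0.4, -2.7]
opening: 0.512
```

Run:
```python
from h import *
o=bot.get_obs();i=cams.camera_info("wrist");im=cams.grab_frame("wrist")
for d in([0,0,15.6],[1.4,.5,15.6]):print(proj(i,o['tcp_pos']+d))
print(o['tcp_pos']);g=im.min(2)
for r in range(246,296,2):print(r,' '.join(f"{k:3d}" for k in g[r,256:308:2]))
```

```text
(np.float64(280.9495610541457), np.float64(271.92610328583294))
(np.float64(281.21741658547546), np.float64(269.44202164091917))
[ 605.98154441 -207.96657432  219.33291098]
246 235 235 234 233 233 233 234 235 235 235 235 235 231 232 234 236 237 237 234 232 234 233 234 234 233 234
248 233 236 235 234 234 233 233 232 235 235 235 235 234 233 233 233 235 237 238 235 234 233 235 235 236 234
250 234 235 236 236 236 234 234 233 233 234 235 236 235 236 234 233 232 234 235 237 237 235 233 235 235 235
252 233 233 234 233 235 236 235 234 234 233 232 235 234 234 236 234 233 233 233 236 237 237 238 233 234 235
254 233 232 233 233 234 235 236 235 233 220 212 174 146 161 222 226 232 235 233 232 234 237 238 238 235 233
256 234 232 232 233 233 233 232 219 122  60  83  84  84  88  86  83 144 228 234 234 234 233 236 237 238 237
258 234 234 234 232 233 232 215  52  61  84  81  84  86  85  86  84  85  96 218 234 234 233 232 235 237 238
260 235 234 234 234 232 216  48  51  76  84  86  82  82  87  82  86  85  82 100 231 235 234 235 233 234 236
262 235 234 235 235 229 147  45  58  81  83  83  84  87  87  80
[... 1072 characters left out ...]
 164 171 192 228 237 236 237 236 236 234 235 235 234
284 179 177 179 182 182 182 184 185 182 181 177 168 218 221 231 234 236 235 235 237 236 236 235 235 233 235
286 182 183 178 177 180 180 179 182 184 187 185 184 230 234 234 232 233 235 236 236 235 236 236 235 234 235
288 180 181 182 182 178 179 179 181 181 181 182 186 185 181 229 234 233 232 233 235 235 236 234 235 235 235
290 180 180 179 182 185 184 174 178 177 181 177 183 184 185 186 180 229 234 231 233 234 235 235 234 235 236
292 177 177 181 180 181 181 184 180 179 180 180 179 181 185 183 183 181 180 229 233 232 233 234 235 234 234
294 177 175 175 178 182 181 182 184 182 178 178 178 177 178 180 184 183 182 180 178 229 231 230 232 234 234
```

The ring sits about 1.5 mm ahead of the TCP (hole at (280.3,269), matching the prediction). I'll compensate and carry it to the pin.

```bash
python3 -m crank '[[-51.3,396.4,0,0,0,0,1],[-51.3,396.4,0,0,0,0,1],[-51.3,396.4,0,0,0,0,1],[-51.3,396.4,0,0,0,0,1],[-51.3,396.4,0,0,0,0,1],[-51.3,396.4,0,0,0,0,1],[-51.3,396.4,0,0,0,0,1],[-51.3,396.4,0,0,0,0,1],[-51.3,396.4,0,0,0,0,1]]'; python3 -m crank '[[0,0,-15,0,0,0,1],[0,0,-28,0,0,0,1],[0,0,-33,0,0,0,1],[0,0,-33,0,0,0,1],[0,0,-33,0,0,0,1]]'
```

```text
t: 30.3
tcp_pos: [555.0, 187.0, 219.3]
tcp_rot: [[-0.904, -0.003, 0.427], [-0.427, -0.002, -0.904], [0.003, -1.0, 0.0]]
ft_force: [0.6, -0.6, -2.4]
opening: 0.516
t: 30.92
tcp_pos: [555.5, 188.3, 187.7]
tcp_rot: [[-0.904, -0.001, 0.428], [-0.428, -0.0, -0.904], [0.001, -1.0, 0.0]]
ft_force: [0.6, 0.0, -2.6]
opening: 0.514
```

```bash
python3 -m crank '[[-0.7,0.1,0,0,0,0,1],[-0.7,0.1,-3,0,0,0,1],[-0.7,0.1,-6,0,0,0,1],[-0.7,0.1,-9,0,0,0,1],[-0.7,0.1,-12,0,0,0,1],[-0.7,0.1,-14,0,0,0,1],[-0.7,0.1,-14,0,0,0,1],[-0.7,0.1,-14,0,0,0,1]]'
python3 - <<'E'
from h import *
f=[]
for k in range(4):
    im=cams.grab_frame("wrist");o=bot.get_obs();f.append(o['ft_force'])
print(o['tcp_pos'],np.mean(f,0));cv2.imwrite("pics/w17.png",im[:,:,::-1]);g=im.min(2)
for r in range(246,296,2):print(r,' '.join(f"{k:3d}" for k in g[r,256:308:2]))
E
```

```text
t: 31.92
tcp_pos: [554.6, 188.3, 173.5]
tcp_rot: [[-0.904, -0.001, 0.428], [-0.428, -0.0, -0.904], [0.001, -1.0, 0.0]]
ft_force: [0.1, -0.9, -2.0]
opening: 0.518
[554.63992199 188.30845713 173.54343326] [-0.28146766  0.34127716 -2.12765526]
246 200 198 198 198 196 195 195 202 200 201 199 199 196 193 197 201 202 205 197 196 196 197 199 198 198 201
248 198 200 200 199 199 196 196 195 201 202 200 202 199 197 193 197 201 203 207 202 197 195 200 198 197 198
250 199 200 199 200 199 198 197 197 193 196 203 201 202 200 199 195 192 199 202 205 203 201 195 196 201 198
252 194 198 196 199 202 198 198 198 198 195 196 196 201 199 199 198 197 193 195 202 203 204 203 198 198 200
254 194 196 196 194 197 200 203 200 196 182 173 166 161 163 181 189 195 197 198 195 197 203 208 204 201 198
256 198 196 193 198 199 198 195 179 158 148 147 147 147 146 148 150 159 190 197 198 196 196 204 205 208 203
258 198 199 198 192 196 194 173 122 147 143 146 145 143 146 146 169 200 157 172 200 198 198 197 198 203 206
260 199 200 199 198 195 174 120 138 144 144 142 143 153 148 152 197 203 199 155 193 201 199 200 198 199
[... 1140 characters left out ...]
 127 135 148 170 200 202 202 204 201 196 198 199 198
284 140 141 141 144 146 145 145 145 144 141 140 128 167 179 193 198 201 203 198 201 201 200 199 198 199 198
286 142 145 140 140 143 146 145 145 146 144 145 144 141 145 193 195 194 200 199 201 198 199 201 202 200 198
288 143 144 143 143 141 141 144 142 144 144 147 147 147 147 143 143 192 193 194 199 199 202 200 197 201 198
290 142 145 144 143 146 143 140 141 142 141 144 145 146 145 145 143 143 159 190 193 198 200 197 198 200 200
292 139 141 143 141 144 145 143 138 142 143 145 143 144 146 144 145 143 140 143 158 189 195 199 200 197 198
294 141 140 143 144 142 144 142 147 146 139 139 144 143 142 144 145 144 145 143 142 143 156 187 196 198 196
```

The pin shows inside the hole, concentric in u (280.4 vs 280.3). The v shift of 8 px is what the height difference gives, and there is no contact force. Lowering.

```bash
python3 -m crank '[[0.1,0.1,-5,0,0,0,1],[0.1,0.1,-9,0,0,0,1],[0.1,0.1,-12,0,0,0,1],[0.1,0.1,-14,0,0,0,1],[0.1,0.1,-16,0,0,0,1],[0.1,0.1,-18,0,0,0,1],[0.1,0.1,-19.5,0,0,0,1],[0.1,0.1,-19.5,0,0,0,1],[0.1,0.1,-19.5,0,0,0,1]]'
python3 - <<'E'
from h import *
f=[]
for k in range(5):
    im=cams.grab_frame("wrist");o=bot.get_obs();f.append(o['ft_force'])
print(o['tcp_pos'],np.mean(f,0))
E
```

```text
t: 33.25
tcp_pos: [554.7, 188.4, 154.0]
tcp_rot: [[-0.904, -0.001, 0.428], [-0.428, -0.0, -0.904], [0.001, -1.0, 0.0]]
ft_force: [-0.6, 0.3, 0.6]
opening: 0.516
[554.69862334 188.39862817 153.99076422] [-0.39984008  0.0457252  -0.2138635 ]
```

```bash
python3 -m crank '[[0,0,-0.7,0,0,0,1],[0,0,-0.7,0,0,0,1],[0,0,-0.7,0,0,0,0.4],[0,0,-0.7,0,0,0,0.25],[0,0,-0.7,0,0,0,0.25],[0,0,-0.7,0,0,0,0.25]]'; python3 -m crank '[[0,0,15,0,0,0,0.25],[0,0,60,0,0,0,0.25],[0,0,90,0,0,0,0.2],[30,10,90,0,0,0,0],[80,35,90,0,0,0,0],[136,68,90,0,0,0,0],[136,68,40,0,0,0,0],[136,68,-10,0,0,0,0],[136,68,-60,0,0,0,0],[136,68,-75,0,0,0,0]]'; python3 -m crank '[[2,0,-10,-0.07,0.14,0,0],[2,0,-20,-0.14,0.29,0,0],[2,0,-32,-0.21,0.44,0,0],[2,0,-32,-0.28,0.57,0,0],[2,0,-32,-0.31,0.65,0,0],[2,0,-32,-0.31,0.65,0,0],[2,0,-32,-0.31,0.65,0,0]]'
python3 - <<'E'
from h import *
import pickle
o=bot.get_obs();i=cams.camera_info("wrist");im=cams.grab_frame("wrist")
print(o['joint_positions'].round(3),i['cam_to_world'][:3,3])
cv2.imwrite("pics/w18.png",im[:,:,::-1]);pickle.dump(i,open("i18.pkl","wb"))
u,v=map(int,proj(i,np.array([611,189,50])));print(u,v)
d=cams.grab_frame("side")
a=cv2.rotate(cv2.resize(im[v-60:v+60,u-50:u+50],(500,600),interpolation=cv2.INTER_CUBIC),cv2.ROTATE_180)
b=cv2.resize(d[140:230,235:310],(300,360),interpolation=cv2.INTER_CUBIC)
q=np.zeros((600,800,3),np.uint8);q[:,:500]=a;q[:360,500:]=b
cv2.imwrite("pics/f18.png",q[:,:,::-1])
E
```

```text
t: 34.25
tcp_pos: [554.7, 188.4, 153.3]
tcp_rot: [[-0.904, -0.001, 0.428], [-0.428, -0.0, -0.904], [0.001, -1.0, -0.0]]
ft_force: [-0.3, -0.9, -0.5]
opening: 0.75
t: 35.5
tcp_pos: [689.4, 255.9, 76.1]
tcp_rot: [[-0.904, -0.004, 0.428], [-0.428, -0.002, -0.904], [0.005, -1.0, -0.0]]
ft_force: [0.3, -0.2, 0.9]
opening: 1.0
t: 36.38
tcp_pos: [693.5, 256.6, 47.9]
tcp_rot: [[-0.682, -0.593, 0.428], [-0.321, -0.283, -0.904], [0.657, -0.754, 0.002]]
ft_force: [0.4, -0.3, -0.5]
opening: 1.0
[-0.439  1.183 -0.009  0.739  0.008  1.936 -1.575] [852.33446855 332.31066139 132.57181789]
311 315
```

View pics/f18.png

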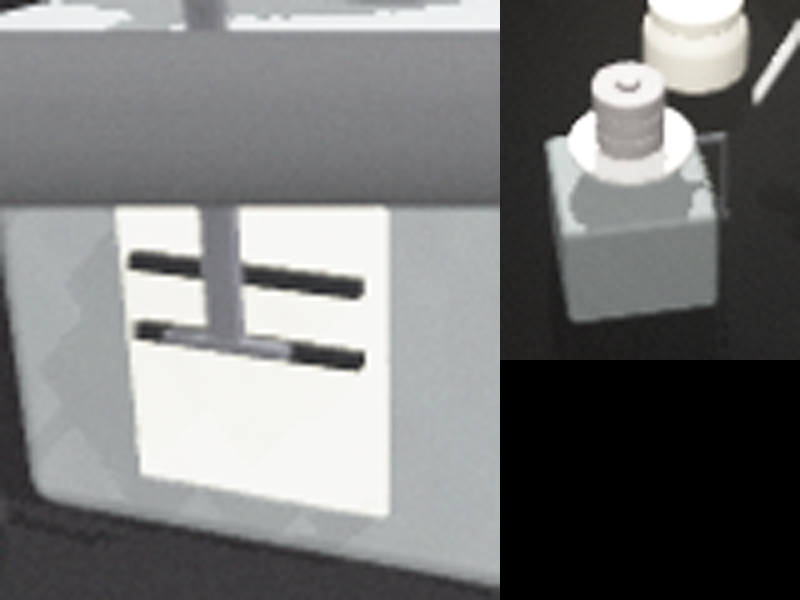

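The last view shows three rings stacked flat with the pin through them. The bar appears at crop (225,343), on the lower rib at (225,340). With about 4.3 mm of parallax (0.35 x 12.2) that makes it 28.9 mm, inside 22–31.2. I'll back off and hand in.

```bash
python3 -m crank '[[10,10,40,0,0,0,0],[10,20,90,0,0,0,0],[10,20,120,0,0,0,0],[10,20,120,0,0,0,0],[10,20,120,0,0,0,0],[10,20,120,0,0,0,0]]'; python3 -c "
from plant import bot
print(bot.finish_job())"
```

```text
t: 37.22
tcp_pos: [688.6, 270.0, 157.2]
tcp_rot: [[-0.691, -0.581, 0.429], [-0.326, -0.278, -0.903], [0.644, -0.765, 0.003]]
ft_force: [0.5, -0.8, -0.0]
opening: 1.001
the job is handed in; nothing more can be done
None
```

I put three steel rings on the scale, one at a time. Each was threaded over the pin, lowered with light contact and let go once the tray carried its weight. I handed in at about 37 s with the gripper open and clear. The fourth ring, the switch and everything else were left alone.

**Last checks:** the last pictures show three rings stacked flat with the pin through them. After correcting for viewing angle, the pointer reads about 28.9 mm, inside 22–31.2 mm and far below overload. In the raw picture the pointer appears on top of the lower rib, so that result depends on the correction of about 4.3 mm.

**Uncertain point:** whether two rings were already enough was too close to call.
- **Pointer fits over several views:** 21.8 to 22.1 mm, with earlier rough estimates up to 22.6.
- **Hand height at release:** about 22.0 mm.
- **Back-calculated from the final reading:** about 21.7 mm.

The two-ring reading sat on the 22 mm edge, so I took the pointer as not yet between the ribs and added the third. If it was in fact just past 22 mm, the third ring was one more than asked.

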